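# Tidy the balcony tea board after a gust

### The job

The wind has tipped over the square herb keeper, and the tea strainer has been left in the keeper's place in the row on the tray. First hang the strainer by its bail on the hook; then stand the keeper upright on the open board and let go of it; then take it again and stand it, lid up, in the gap that the strainer left in the tray. Leave the cup, tie dispenser, tin, mug and jar standing where they are.

Things in the scene. Friction and masses are not known exactly. Their poses are not given: they have to be found in the camera images.
- board: fixed flat birch board, 560 x 980 mm, 12 mm thick, lying on the table; its top, 12 mm above the table, is the surface on which all stands. Origin: centre of its underside.
- lane: fixed shallow wooden tray, outside 88 (its x) by 322 mm (its y), inside 76 x 310; floor 6 mm thick, walls rise 10 mm above the board. Origin: centre of its underside, z up. Four places along its y at about -114, -38, 38, 114 mm: three hold cup, dispenser and tin in any order, one the strainer; its place becomes the gap.
- keeper: herb keeper: white square silicone box, dark square lid with a smaller flip-top. Section 56 x 56 mm up to 120 mm height, flip-top 40 mm wide up to 128 mm; 0.2 kg. Origin: centre of its underside; z runs along its length to the lid: level at the start (it lies on one side on the board), up when upright. x and y are normal to its side faces.
- strainer: steel tea strainer standing in the tray: open basket 60 mm across and high; above it a fixed wire bail (6 mm) in its y-z plane, legs at y = +-30 mm up to z = 108, then sloping to a peak on the axis at z = 122 mm; on the peak a round wooden knob 24 mm across, z = 124 to 162 mm, to hold it by. Origin: centre of its underside, z up. The hook passes under the bail along its x, either way.
- strainer_bail (a point): underside of the bail's peak, 119 mm above the strainer's underside: where it hangs on the hook. Axes as the strainer's.
- hook: fixed steel hook stand: foot 90 mm across, post 12 mm thick; from the post an 8 mm bar runs along its -x, falling to a level seat at 170 mm height (bar centre) from x = -55 to -85 mm, then rising to the tip at x = -100 mm (top of tip 194 mm high). Origin: centre of the foot's underside; z up.
- hook_seat (a point): middle of the seat, on top of the bar: (-70, 0, 174) mm from the hook's origin. Its -x points out along the bar to the tip; a strainer hangs with its bail across the bar here.
- glass_cup: neighbour in the tray: clear glass cup, 54 mm across, 72 mm high. Origin: centre of its underside.
- tie_dispenser: neighbour in the tray: plastic plant tie dispenser, an upright reel 60 mm across on a foot 56 x 46 mm, 80 mm high. Origin: centre of its underside.
- tea_tin: neighbour in the tray: round tin, 58 mm across, 105 mm high. Origin: centre of its underside.
- mug: bystander: white mug, 76 mm across, 85 mm high, handle at its +y. Origin: centre of its underside.
- jar: bystander: amber glass jar, 68 mm across, 90 mm high. Origin: centre of its underside.
Things that resemble listed ones, but are neither listed nor needed, are in the scene too. Leave any red look-alike of the glass_cup alone.

How it is judged:
By the outcome, as a careful person would: the job done as asked, in the order asked, and still so for the second after the job is handed in, with the robot touching nothing.
It also fails if it takes over 70 s, if anything falls off the work surface, if the arm or the gripper's body presses on something with over 40 N, if the wrist force passes 120 N, or if a joint passes its speed limit or range.

### The arm

A 7-joint arm with a two-finger parallel gripper is mounted at the origin on the work surface. World frame = base frame: x ahead of the robot, y to its left, z up, the work surface at z = 0. Lengths are in mm, angles in rad, forces in N, time in s.
With the tool pointing down it reaches from about 400 to 875 mm from the base axis. Payload 4.4 kg.
Tool frame: the origin (TCP) lies at the very end of the fingers, on their centre line; the grasp point (between the pads) lies 19 mm behind it; z points along the fingers, x is the direction in which the jaws open and shut, and the axes are right-handed (so a half turn about z gives the same grasp; the last joint's range is limited). The gripper opens to 85 mm and grips with 20 to 120 N. Pads are 22 mm wide; open, the fingers measure 114 mm over their backs; the gripper's body (76 mm by 85 mm) begins 54 mm behind the grasp point. The pads swing forward as they close: fully open they stand 13 mm farther back than shut.
Start: joints at [-1.177, 0.628, 0.038, 1.517, -0.027, 0.996, -0.02], TCP at [288.429, 582.517, 231.313] pointing down, gripper open.
Joint ranges: [-3.06, 3.06], [-0.37, 2.12], [-1.25, 1.32], [0.18, 2.47], [-1.1, 4.24], [0.23, 1.98], [-2.94, 2.94]. Speed limits (rad/s): [2.57, 2.57, 3.14, 3.14, 3.14, 3.14, 3.14].

### API

Orientations are given as [roll, pitch, yaw] about the fixed x, y, z axes, in that order (R = Rz(yaw) Ry(pitch) Rx(roll)).
In Python, from cell import * gives the robot as it stands. The module is installed in compiled form; this text tells all that it offers.
- The arm moves only by the tool play_rows, never from a script. Its argument "targets" is a list of rows, each an object with "slide": the shift along the tool's x, y, z in mm, a list of three; "turn": the turn, a rotation vector about the tool's x, y, z in degrees, a list of three; "hand": the finger opening in mm, from 0 to 85.4. A call has 1 to 5 rows; each row shifts and turns the commanded pose from where the row before left it, along the tool's axes as they then stand; what a row does not reach is not made up. A row lasts 1/8 s, in which the tool goes at most 62.5 mm and 10.7 degrees, less where a joint would pass 70% of its speed; a pose out of reach is approached as far as the arm can. A call is refused whole if a number of a shift passes 62.5 or a number of a turn 10.7, either way. A call with a gripper value outside its range is refused whole. The fingers move at their own pace and stop on an object; the grip force is fixed at half the most. Time passes only in rows, so rows that do not move let the fingers close. It gives the time, the measured TCP pose, the force and the opening at its end, in the units of the state.
- read_state(): the state, without advancing time (a new reading comes with each control period).
- get_image(name): name is "scene" or "top" or "wrist"; returns (picture, depth): 400x640x3 uint8, blue, green, red; 400x640 float32, mm along the optical axis (not along the pixel's ray), 0 where there is no reading.
- calibration(name): a dict with "K" (3x3 intrinsics, pixels), "D" ([k1, k2, p1, p2, k3] as OpenCV has them; the pictures are not rectified), "R" (3x3) and "t" (3): a world point X has camera coordinates R X + t. Camera axes: x right, y down, z forward; pixel columns grow to the right and rows downward; lengths in mm; the calibration is good to about 2 mm. A picture is of the moment at which its call begins: read the wrist's pose just before it. calibration takes no time and is no camera call; for the wrist camera it gives the pose at the moment of the call.
- finish_job(): hands the job in, once; it reports no verdict.
The state is a dict: "clock": time; "qpos": joint angles; "qd": joint speeds; "tau": joint torques, N m; "eef_pos": TCP position; "tool_rot": TCP orientation; "force": force on the tool from outside, world axes, zero at the start; "torque": the same for the moment, N m; "width": finger opening in mm.
Only numpy, scipy, OpenCV 4.12 (cv2) and the standard library are available. Lean on these libraries where they do the work, as an engineer would, in place of code of your own. Each camera call takes 0.05 s, during which the arm holds its last target.

## Working session

There is one attempt and no reset: what is moved stays moved. The work goes in short steps, Python scripts to look and compute and a tool call to move; the robot and the scene stay as the last step left them, time stands still between calls to the robot, and variables do not carry over. Pictures are saved under pics/ and viewed, and the job is handed in when it is done.

Besides the shell and the picture viewer there is one more tool, called after "Request:" as name([rows], argument=value, ...), one row to a line, values as JSON. play_rows: Moves the arm, as the interface text tells. Its arguments: {"type":"object","properties":{"targets":{"type":"array"}},"required":["targets"]}

```bash
mkdir -p pics; cat > h.py <<'E'
from cell import *
import numpy as np, cv2
from scipy.spatial.transform import Rotation as Rn
def snap(name,fn):
    c=calibration(name); im,d=get_image(name); cv2.imwrite('pics/%s.png'%fn,im)
    np.savez('pics/%s.npz'%fn,im=im,d=d,K=c['K'],D=c['D'],R=c['R'],t=c['t']); return im,d
def load(fn):
    return np.load('pics/%s.npz'%fn)
def unproj(z,u,v,depth=None,height=None):
    K=z['K'];D=np.array(z['D'],float)
    p=cv2.undistortPoints(np.array([[[u,v]]],float),K,D)[0,0]; r=np.array([p[0],p[1],1.])
    R=z['R'];t=np.array(z['t']).ravel()
    if height is not None:
        o=-R.T@t; w=R.T@r; return o+w*(height-o[2])/w[2]
    if depth is None: depth=z['d'][int(round(v)),int(round(u))]
    return R.T@(r*depth-t)
def cloud(z):
    K=z['K'];D=np.array(z['D'],float);d=z['d']
    vv,uu=np.mgrid[0:d.shape[0],0:d.shape[1]]
    p=cv2.undistortPoints(np.stack([uu,vv],-1).reshape(-1,1,2).astype(float),K,D).reshape(-1,2)
    P=np.c_[p,np.ones(len(p))]*d.reshape(-1,1)
    X=(P-np.array(z['t']).ravel())@z['R']
    X[d.ravel()<=0]=np.nan
    return X.reshape(d.shape+(3,))
E
python3 - <<'E'
from h import *
for n in('scene','top','wrist'): snap(n,n+'0')
s=read_state()
for k in s: print(k,np.round(s[k],3))
E
```

```text
clock 0.15
qpos [-1.177  0.629  0.038  1.518 -0.027  0.996 -0.02 ]
qd [-0.    -0.004  0.001 -0.003  0.002  0.002 -0.001]
tau [ 1.0000e-03 -5.6380e+01  1.2280e+00 -1.9365e+01  1.1000e-02  7.0000e-03
 -0.0000e+00]
eef_pos [288.225 582.097 230.6  ]
tool_rot [-3.142e+00  1.000e-03  1.111e+00]
force [ 0.658 -1.107 -0.026]
torque [ 0.007 -0.004  0.013]
width 85.117
```

View pics/scene0.png

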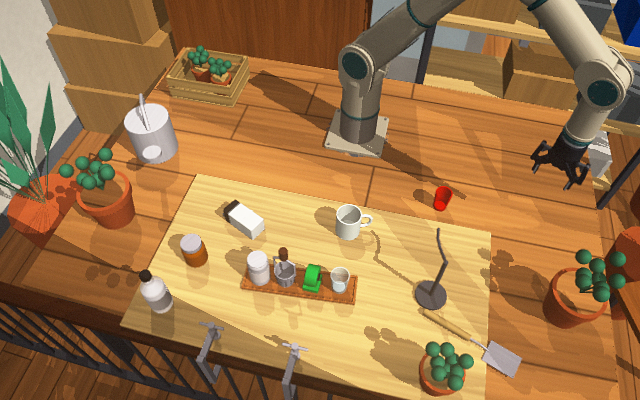

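View pics/top0.png

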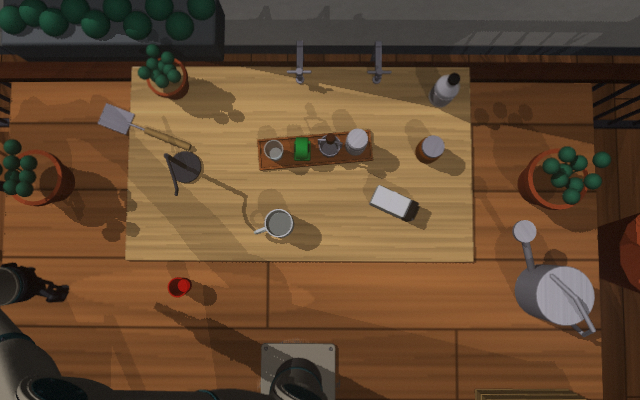

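View pics/wrist0.png

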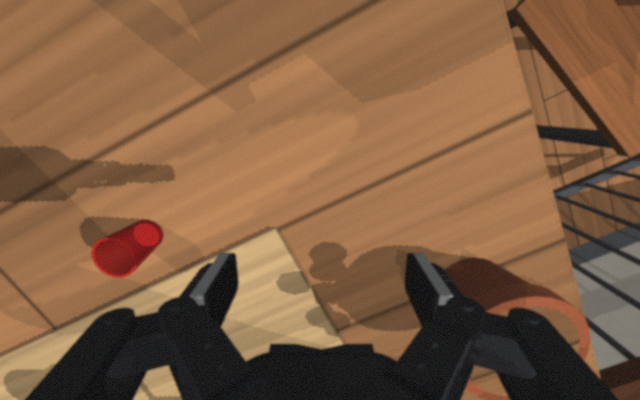

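Top view: the keeper lies at (394,203), with its dark lid toward (412,211). The tray spans (258–373, 130–170), holding cup (273,150), dispenser (302,148), strainer (329,145) and tin (357,140). The hook foot is at (186,167) with its bar near (175,170). The mug is at (278,223) and the jar at (430,150). I'm leaving the red cup alone. Next I'll enlarge and measure.

```bash
python3 - <<'E'
from h import *
z=load('top0'); im=z['im']
a=cv2.resize(im[120:240,240:450],None,fx=3.8,fy=3.8,interpolation=cv2.INTER_CUBIC); cv2.imwrite('pics/c1.png',a)
b=cv2.resize(im[130:210,140:240],None,fx=7,fy=7,interpolation=cv2.INTER_CUBIC); cv2.imwrite('pics/c2.png',b)
s=load('scene0')['im']
cv2.imwrite('pics/c3.png',cv2.resize(s[190:310,180:380],None,fx=4,fy=4,interpolation=cv2.INTER_CUBIC))
cv2.imwrite('pics/c4.png',cv2.resize(s[215:315,390:470],None,fx=6,fy=6,interpolation=cv2.INTER_CUBIC))
for n in('top0','scene0'):
  z=load(n); print(n,np.round(-z['R'].T@z['t'].ravel()),z['K'][0,0], z['D'])
X=cloud(load('top0'))
for u,v in [(273,150),(302,148),(329,140),(329,148),(357,140),(186,167),(175,185),(394,203),(412,211),(278,223),(430,150),(340,185)]: print(u,v,np.round(X[v,u]))
E
```

```text
top0 [ 373.  -57. 1473.] 519.2701201541514 [-0.022113  0.        0.        0.        0.      ]
scene0 [1228.  141. 1208.] 464.6868884372372 [-0.08570351  0.          0.          0.          0.        ]
273 150 [642.  71.  22.]
302 148 [633. -13. 103.]
329 140 [638. -84. 183.]
329 148 [648. -87.  22.]
357 140 [ 651. -159.  120.]
186 167 [593. 317.  23.]
175 185 [523. 301. 188.]
394 203 [ 489. -262.   73.]
412 211 [ 468. -312.   64.]
278 223 [436.  55.  20.]
430 150 [ 629. -355.  101.]
340 185 [ 544. -119.   12.]
```

View pics/c1.png

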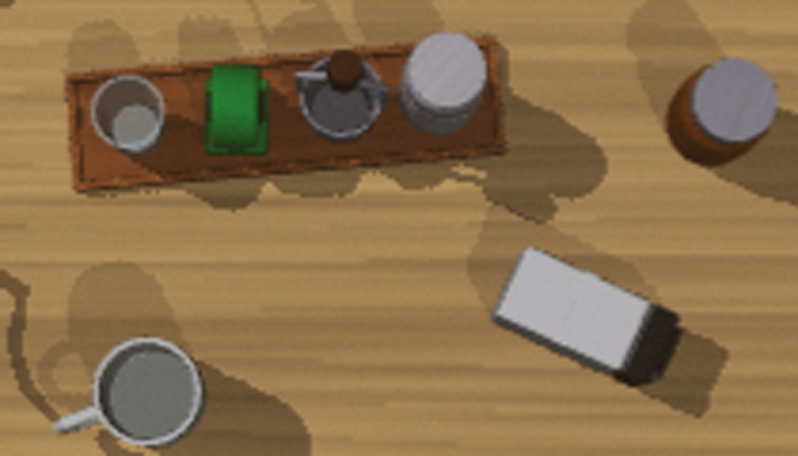

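View pics/c2.png

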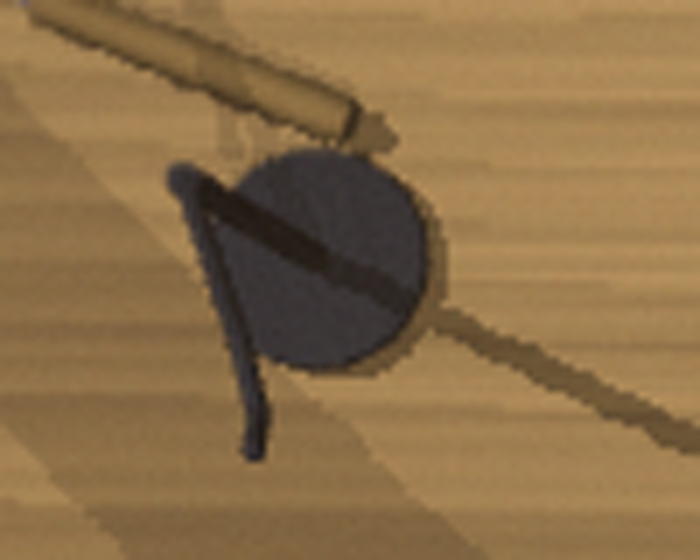

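View pics/c3.png

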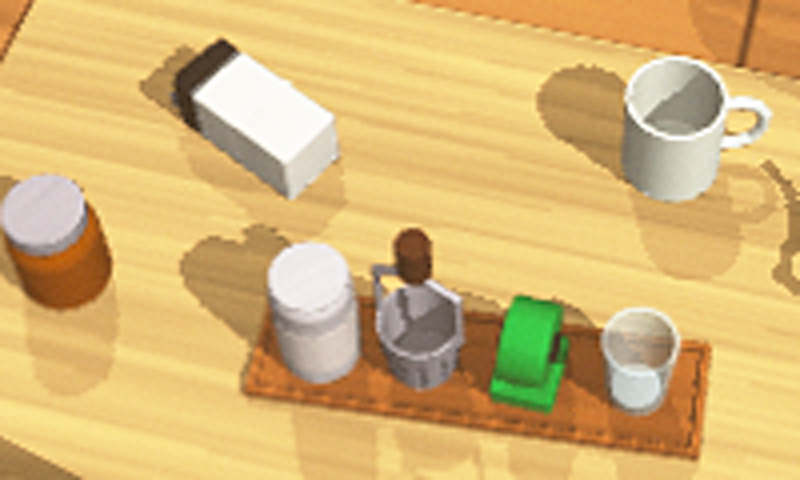

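View pics/c4.png

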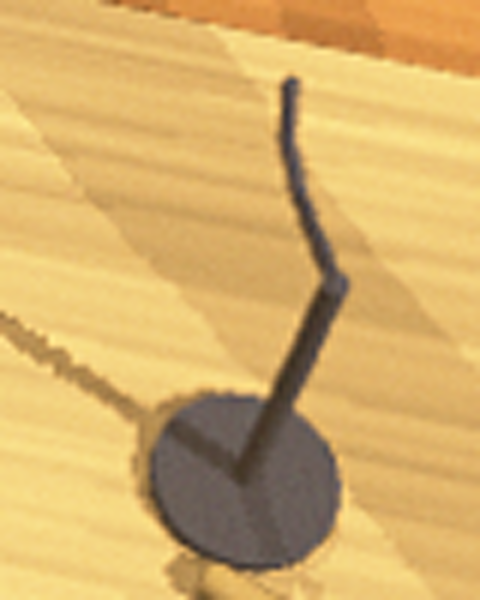

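```bash
python3 - <<'E'
from h import *
def rep(n):
  z=load(n);X=cloud(z);P=X.reshape(-1,3);P=P[~np.isnan(P[:,0])]
  def box(x0,x1,y0,y1,z0,z1): 
    m=(P[:,0]>x0)&(P[:,0]<x1)&(P[:,1]>y0)&(P[:,1]<y1)&(P[:,2]>z0)&(P[:,2]<z1); return P[m]
  print(n)
  q=box(500,660,240,380,165,260); q=q[np.argsort(q[:,0])]; print('bar',len(q)); print(np.round(q[::max(1,len(q)//25)]))
  q=box(500,680,230,400,15,40); 
  if len(q): print('foot z',np.median(q[:,2]),'mid',np.round((q.min(0)+q.max(0))/2),np.round(q.mean(0)),cv2.minEnclosingCircle(q[:,:2].astype(np.float32)))
  q=box(600,700,-120,-50,150,200); print('knob',len(q),np.round(q.mean(0)),np.round(q.min(0)),np.round(q.max(0)))
  q=box(600,700,-130,-40,100,142); print('bail');print(np.round(q[np.argsort(q[:,1])][::max(1,len(q)//20)]))
  q=box(400,580,-350,-190,60,80); q=q[q[:,2]>64]; print('keeper top',len(q),np.median(q[:,2]),cv2.minAreaRect(q[:,:2].astype(np.float32)))
  q=box(400,580,-350,-190,40,80);print('keeper all',len(q),cv2.minAreaRect(q[:,:2].astype(np.float32)))
  q=box(580,720,-220,130,16,28); print('tray',len(q),cv2.minAreaRect(q[:,:2].astype(np.float32)))
  for nm,b in dict(tin=(600,700,-200,-125,105,135),disp=(590,680,-50,25,80,110),cup=(590,690,35,110,70,100),mug=(380,500,10,120,85,110)).items():
    q=box(*b); print(nm,len(q), np.round(np.median(q,0)) if len(q) else '', np.round(q.min(0)) if len(q) else '',np.round(q.max(0)) if len(q) else '')
rep('top0');rep('scene0')
E
```

```text
top0
bar 160
[[501. 296. 206.]
 [506. 295. 201.]
 [512. 295. 192.]
 [516. 297. 184.]
 [521. 300. 183.]
 [525. 301. 189.]
 [530. 304. 188.]
 [533. 302. 184.]
 [538. 302. 186.]
 [543. 305. 185.]
 [548. 309. 190.]
 [551. 307. 186.]
 [555. 311. 192.]
 [559. 308. 184.]
 [563. 309. 190.]
 [567. 311. 192.]
 [572. 315. 195.]
 [576. 316. 201.]
 [580. 317. 206.]
 [584. 315. 198.]
 [589. 317. 199.]
 [591. 316. 204.]
 [592. 318. 180.]
 [593. 316. 202.]
 [595. 318. 205.]
 [597. 315. 180.]
 [598. 316. 203.]]
foot z 20.347552009891995 mid [590. 315.  27.] [597. 317.  21.] ((589.0074462890625, 316.97845458984375), 121.43981170654297)
knob 86 [644. -87. 177.] [635. -99. 153.] [657. -76. 187.]
bail
[[ 639. -119.  126.]
 [ 639. -118.  100.]
 [ 640. -117.  124.]
 [ 644. -116.  130.]
 [ 641. -114.  115.]
 [ 644. -114.  131.]
 [ 643. -111.  133.]
 [ 644. -108.  132.]
 [ 646. -106.  134.]
 [ 646. -103.  134.]
 [ 643. -100.  134.]
 [ 642.  -98.  139.]
 [ 650.  -74.  138.]
 [ 650.  -72.  138.]
 [ 650.  -69.  138.]
 [ 651.  -66.  136.]
 [ 648.  -64.  135.]
 [ 651.  -61.  134.]
 [ 649.  -59.  117.]
 [ 651.  -5
[... 1749 characters left out ...]
56.  104.]
 [ 654.  -56.  119.]
 [ 652.  -54.  101.]
 [ 652.  -54.  128.]
 [ 654.  -53.  115.]]
keeper top 597 69.45164482879926 ((490.7682800292969, -261.26019287109375), (121.89234924316406, 58.7675666809082), 64.93863677978516)
keeper all 783 ((489.5627746582031, -263.8212585449219), (128.48988342285156, 58.93301010131836), 63.97734451293945)
tray 1940 ((650.001953125, -45.84492492675781), (347.9585876464844, 139.35069274902344), 89.8702392578125)
tin 363 [ 662. -155.  124.] [ 628. -186.  105.] [ 686. -129.  132.]
disp 232 [648.  -8.  95.] [615. -28.  80.] [670.   9. 103.]
cup 192 [627.  67.  87.] [605.  41.  70.] [659.  94.  96.]
mug 224 [426.  52.  95.] [394.  14.  85.] [473. 113. 106.]
```

```bash
cat >> h.py <<'E'
import json,sys
def pose():
    s=read_state()
    with open('log.jsonl','a') as f: f.write(json.dumps({k:np.array(s[k]).tolist() for k in('qpos','eef_pos','tool_rot')})+'\n')
    return np.array(s['eef_pos']),Rn.from_euler('xyz',s['tool_rot']),s
def down(yawdeg): return Rn.from_euler('xyz',[np.pi,0,np.radians(yawdeg)])
def plan(pt,Rt,vmax=45,wmax=8,nr=None,rnd=1):
    p,R,s=pose(); pt=np.array(pt,float)
    rv=(R.inv()*Rt).as_rotvec(degrees=True)
    n=nr or max(1,int(np.ceil(max(np.linalg.norm(pt-p)/vmax,np.linalg.norm(rv)/wmax))))
    print('t',round(s['clock'],2),'at',np.round(p,1),np.round(np.degrees(s['tool_rot']),1),'w',round(float(s['width']),1),'F',np.round(s['force'],1),'n',n)
    for i in range(n):
        pn=p+(pt-p)/(n-i)
        tot=(R.inv()*Rt).as_rotvec(degrees=True)/(n-i)
        sl=np.round(R.inv().apply(pn-p),rnd); tu=np.round(tot,1)
        print(i+1,'slide',sl.tolist(),'turn',tu.tolist())
        p=p+R.apply(sl); R=R*Rn.from_rotvec(tu,degrees=True)
    print('end',np.round(p,1))
E
python3 - <<'E'
from h import *
plan([560,-85,290],down(80),vmax=55)
E
```

```text
t 0.15 at [288.2 582.1 230.6] [-1.80e+02  1.00e-01  6.37e+01] w 85.1 F [ 0.7 -1.1 -0. ] n 14
1 slide [-34.1, 38.5, -4.2] turn [-0.0, 0.0, -1.2]
2 slide [-34.9, 37.8, -4.2] turn [-0.0, 0.0, -1.2]
3 slide [-35.7, 37.1, -4.2] turn [-0.0, 0.0, -1.2]
4 slide [-36.4, 36.3, -4.2] turn [-0.0, 0.0, -1.2]
5 slide [-37.2, 35.6, -4.2] turn [-0.0, 0.0, -1.2]
6 slide [-37.9, 34.8, -4.2] turn [-0.0, 0.0, -1.1]
7 slide [-38.6, 34.0, -4.2] turn [-0.0, 0.0, -1.2]
8 slide [-39.3, 33.2, -4.2] turn [-0.0, 0.0, -1.1]
9 slide [-39.9, 32.5, -4.2] turn [-0.0, 0.0, -1.2]
10 slide [-40.6, 31.6, -4.2] turn [-0.0, 0.0, -1.1]
11 slide [-41.2, 30.8, -4.2] turn [-0.0, 0.0, -1.2]
12 slide [-41.9, 30.0, -4.2] turn [-0.0, 0.0, -1.1]
13 slide [-42.4, 29.2, -4.2] turn [-0.0, 0.0, -1.2]
14 slide [-43.0, 28.2, -4.1] turn [-0.0, 0.1, -1.1]
end [560. -85. 290.]
```

Request:
play_rows([
  {"slide": [-34,38,-12],"turn": [0,0,-1.2],"hand": 85},
  {"slide": [-35,38,-12],"turn": [0,0,-1.2],"hand": 85},
  {"slide": [-36,37,-12],"turn": [0,0,-1.2],"hand": 85},
  {"slide": [-36,36,-12],"turn": [0,0,-1.2],"hand": 85},
  {"slide": [-37,36,-10],"turn": [0,0,-1.2],"hand": 85},
])

```text
clock: 0.78
eef_pos: [385.8, 343.1, 289.7]
tool_rot: [3.141, -0.0, 1.216]
force: [0.4, 0.3, -0.2]
width: 85.5
```

Request:
play_rows([
  {"slide": [-38,35,0],"turn": [0,0,-1.2],"hand": 85},
  {"slide": [-39,34,0],"turn": [0,0,-1.2],"hand": 85},
  {"slide": [-39,33,0],"turn": [0,0,-1.2],"hand": 85},
  {"slide": [-40,32,0],"turn": [0,0,-1.2],"hand": 85},
  {"slide": [-41,32,0],"turn": [0,0,-1.2],"hand": 85},
])

```text
clock: 1.4
eef_pos: [482.9, 104.5, 289.3]
tool_rot: [-3.142, -0.0, 1.321]
force: [0.1, 0.6, 0.0]
width: 85.2
```

```bash
python3 - <<'E'
from h import *
plan([570,-85,290],down(80),vmax=50)
E
```

```text
t 1.4 at [482.9 104.5 289.3] [-180.    -0.    75.7] w 85.2 F [0.1 0.6 0. ] n 5
1 slide [-32.4, 26.2, -0.1] turn [-0.0, -0.0, -0.9]
2 slide [-32.8, 25.7, -0.2] turn [-0.0, -0.0, -0.8]
3 slide [-33.2, 25.3, -0.1] turn [-0.0, -0.0, -0.9]
4 slide [-33.6, 24.8, -0.2] turn [-0.0, -0.0, -0.8]
5 slide [-34.0, 24.2, -0.1] turn [-0.0, -0.0, -0.9]
end [570. -85. 290.]
```

Request:
play_rows([
  {"slide": [-32,26,0],"turn": [0,0,-0.9],"hand": 85},
  {"slide": [-33,26,0],"turn": [0,0,-0.9],"hand": 85},
  {"slide": [-33,25,0],"turn": [0,0,-0.9],"hand": 85},
  {"slide": [-34,25,0],"turn": [0,0,-0.9],"hand": 85},
  {"slide": [-30,24,0],"turn": [0,0,-0.7],"hand": 85},
])

```text
clock: 2.02
eef_pos: [570.5, -81.1, 289.1]
tool_rot: [-3.141, 0.0, 1.395]
force: [0.6, 0.0, 0.9]
width: 85.3
```

Request:
play_rows([
  {"slide": [0,0,0],"turn": [0,0,0],"hand": 85},
])

```text
clock: 2.15
eef_pos: [570.7, -83.4, 288.8]
tool_rot: [3.141, 0.002, 1.39]
force: [-0.7, 0.7, -0.8]
width: 85.1
```

```bash
python3 - <<'E'
from h import *
p,R,s=pose(); print(p,np.degrees(s['tool_rot']))
snap('wrist','w1')
z=load('w1'); print('cam',-z['R'].T@z['t'].ravel(), z['R'][2])
E
```

```text
[570.71487021 -83.42150617 288.78479836] [1.79990622e+02 1.19656400e-01 7.96396341e+01]
cam [494.41875561 -68.00281501 433.07428085] [ 0.2997974  -0.05611849 -0.9523509 ]
```

View pics/w1.png

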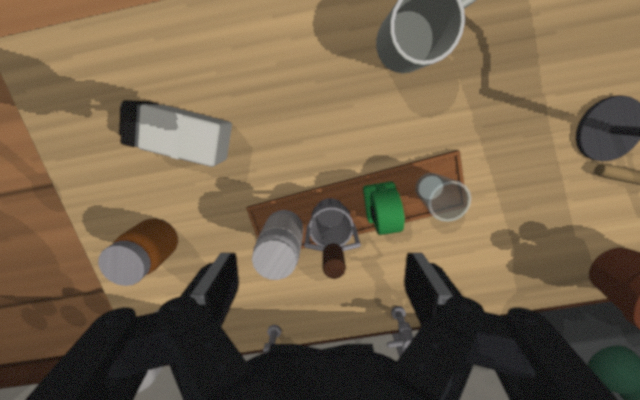

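The wrist view shows the strainer in the tray, with its knob at (333,261) and the bail shoulders at about (305,247) and (359,244). The tin is to its left at (278,245) and the dispenser to its right at (385,208).

```bash
python3 - <<'E'
from h import *
z=load('w1'); im=z['im']
cv2.imwrite('pics/c5.png',cv2.resize(im[140:300,230:490],None,fx=3,fy=3,interpolation=cv2.INTER_CUBIC))
X=cloud(z);P=X.reshape(-1,3);P=P[~np.isnan(P[:,0])]
def box(x0,x1,y0,y1,z0,z1):
    m=(P[:,0]>x0)&(P[:,0]<x1)&(P[:,1]>y0)&(P[:,1]<y1)&(P[:,2]>z0)&(P[:,2]<z1); return P[m]
q=box(610,690,-115,-55,145,178);print('knob',len(q),np.round(q.mean(0)),np.round(q.min(0)),np.round(q.max(0)))
q=box(610,690,-115,-55,176,190);print('ktop',len(q),np.round((q.min(0)+q.max(0))/2),np.round(q.min(0)),np.round(q.max(0)))
q=box(610,690,-130,-40,120,140);print(np.round(q[np.argsort(q[:,1])][::max(1,len(q)//20)]))
q=box(600,700,-190,-130,118,130);print('tin',np.round((q.min(0)+q.max(0))/2),np.round(q.min(0)),np.round(q.max(0)))
q=box(600,700,-60,25,60,130);print('disp',np.round((q.min(0)+q.max(0))/2),np.round(q.min(0)),np.round(q.max(0)))
E
```

```text
knob 304 [638. -83. 163.] [634. -94. 146.] [649. -72. 178.]
ktop 419 [646. -84. 180.] [635. -95. 176.] [657. -72. 184.]
[[ 642. -115.  130.]
 [ 638. -114.  127.]
 [ 643. -112.  132.]
 [ 642. -111.  133.]
 [ 644. -109.  133.]
 [ 644. -106.  134.]
 [ 641. -105.  131.]
 [ 641. -102.  135.]
 [ 642. -100.  135.]
 [ 643.  -98.  138.]
 [ 642.  -95.  136.]
 [ 648.  -72.  139.]
 [ 649.  -70.  139.]
 [ 651.  -68.  137.]
 [ 647.  -66.  132.]
 [ 648.  -64.  134.]
 [ 649.  -62.  133.]
 [ 650.  -60.  134.]
 [ 651.  -57.  132.]
 [ 649.  -56.  132.]
 [ 653.  -54.  131.]
 [ 652.  -53.  130.]]
tin [ 657. -156.  122.] [ 630. -182.  118.] [ 683. -130.  127.]
disp [638. -25.  95.] [610. -60.  60.] [666.  10. 130.]
```

View pics/c5.png

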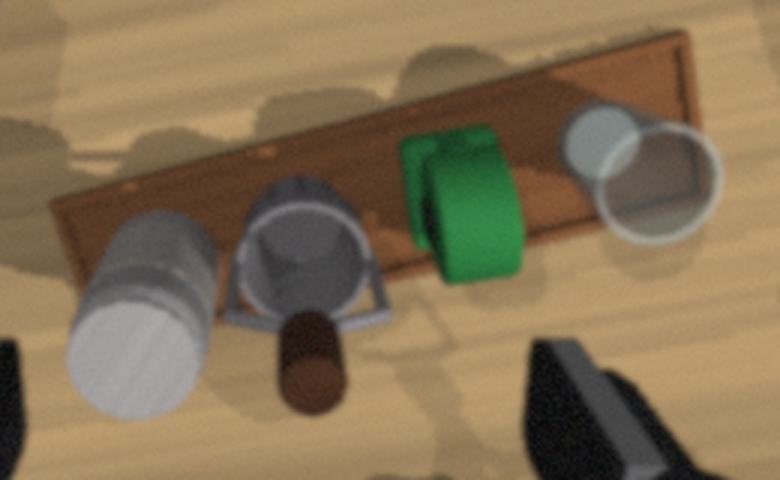

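```bash
python3 - <<'E'
from h import *
plan([646,-84,200],down(81),vmax=40)
E
```

```text
t 2.2 at [570.1 -80.9 288.7] [-179.9    0.    79.8] w 85.2 F [ 0.   0.3 -0.2] n 3
1 slide [3.5, 25.1, 29.5] turn [-0.0, 0.0, -0.4]
2 slide [3.3, 25.1, 29.6] turn [-0.0, 0.0, -0.4]
3 slide [3.1, 25.2, 29.5] turn [-0.1, 0.0, -0.4]
end [646. -84. 200.]
```

Request:
play_rows([
  {"slide": [3,25,30],"turn": [0,0,-0.4],"hand": 85},
  {"slide": [3,25,30],"turn": [0,0,-0.4],"hand": 85},
  {"slide": [2,25,29],"turn": [0,0,-0.4],"hand": 85},
  {"slide": [0,0,0],"turn": [0,0,0],"hand": 60},
  {"slide": [0,0,0],"turn": [0,0,0],"hand": 60},
])

```text
clock: 2.82
eef_pos: [645.0, -83.2, 200.9]
tool_rot: [-3.141, -0.0, 1.417]
force: [-0.5, -0.2, 0.1]
width: 60.2
```

```bash
python3 - <<'E'
from h import *
plan([646,-84,146],down(81),vmax=30)
snap('wrist','w2');pose()
plan([646,-84,146],down(81),vmax=30)
E
```

```text
t 2.83 at [645.  -83.2 200.9] [-180.    -0.    81.2] w 60.2 F [-0.5 -0.2  0.1] n 2
1 slide [-0.3, 0.6, 27.5] turn [-0.0, -0.0, 0.1]
2 slide [-0.3, 0.6, 27.4] turn [-0.0, -0.0, 0.1]
end [646. -84. 146.]
t 2.88 at [645.2 -83.5 201.6] [179.9  -0.   81.2] w 60.3 F [-0.6  0.   1.2] n 2
1 slide [-0.2, 0.4, 27.8] turn [0.0, -0.0, 0.1]
2 slide [-0.2, 0.4, 27.8] turn [0.0, -0.0, 0.1]
end [646. -84. 146.]
```

View pics/w2.png

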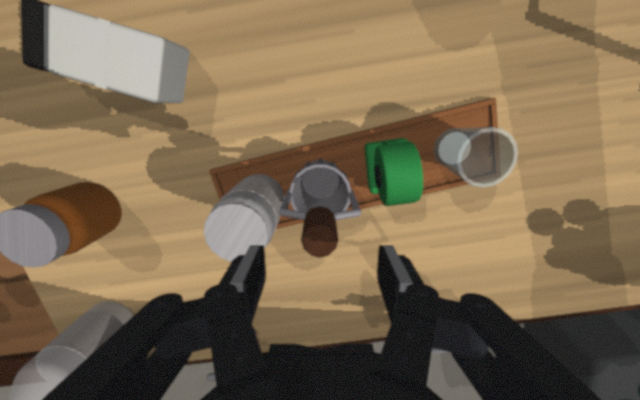

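The knob at (320,240) sits centred between the fingers (tips at 252 and 388). I'll descend and grip.

Request:
play_rows([
  {"slide": [0,0,27],"turn": [0,0,0],"hand": 60},
  {"slide": [0,0,27],"turn": [0,0,0],"hand": 60},
  {"slide": [0,0,0],"turn": [0,0,0],"hand": 20},
  {"slide": [0,0,0],"turn": [0,0,0],"hand": 10},
  {"slide": [0,0,0],"turn": [0,0,0],"hand": 10},
])

```text
clock: 3.5
eef_pos: [646.8, -84.5, 148.5]
tool_rot: [3.138, -0.0, 1.416]
force: [1.0, -0.7, 4.1]
width: 22.5
```

Request:
play_rows([
  {"slide": [0,0,0],"turn": [0,0,0],"hand": 10},
  {"slide": [0,0,0],"turn": [0,0,0],"hand": 10},
])

```text
clock: 3.75
eef_pos: [646.9, -84.5, 148.5]
tool_rot: [3.138, -0.0, 1.416]
force: [-1.2, 0.1, 6.4]
width: 22.4
```

Request:
play_rows([
  {"slide": [0,0,-10],"turn": [0,0,0],"hand": 10},
  {"slide": [0,0,-30],"turn": [0,0,0],"hand": 10},
  {"slide": [0,0,-35],"turn": [0,0,0],"hand": 10},
  {"slide": [0,0,-35],"turn": [0,0,0],"hand": 10},
  {"slide": [0,0,0],"turn": [0,0,0],"hand": 10},
])

```text
clock: 4.38
eef_pos: [647.5, -84.5, 260.0]
tool_rot: [3.135, -0.0, 1.416]
force: [0.1, 0.3, -1.2]
width: 22.3
```

```bash
python3 - <<'E'
from h import *
for n in('top0','scene0'):
  P=cloud(load(n)).reshape(-1,3);P=P[~np.isnan(P[:,0])]
  m=(P[:,0]>495)&(P[:,0]<588)&(P[:,1]>285)&(P[:,1]<330)&(P[:,2]>172)&(P[:,2]<212)
  q=P[m]; a=np.polyfit(q[:,0],q[:,1],1); r=q[:,1]-np.polyval(a,q[:,0]); k=abs(r)<6;a=np.polyfit(q[k,0],q[k,1],1)
  print(n,a,np.degrees(np.arctan(a[0])),'y@531',np.polyval(a,531),'minx',q[:,0].min())
  m=(P[:,0]>530)&(P[:,0]<660)&(P[:,1]>250)&(P[:,1]<390)&(P[:,2]>17)&(P[:,2]<30)
  q=P[m]; h=cv2.convexHull(q[:,:2].astype(np.float32)); print(len(q),cv2.minEnclosingCircle(h),np.median(q,0))
  q=P[(P[:,0]>560)&(P[:,0]<630)&(P[:,1]>300)&(P[:,1]<340)&(P[:,2]>60)&(P[:,2]<150)]; print('post',np.median(q,0),len(q))
plan([452,284,262],down(103.5),vmax=40)
E
```

```text
top0 [  0.28818687 149.48404857] 16.07628699133426 y@531 302.5112779125101 minx 495.63132871573384
813 ((594.6148071289062, 321.187744140625), 89.92961120605469) [596.09383301 315.04730478  22.34083466]
post [592.26926996 316.99530506 108.92440002] 48
scene0 [  0.26953348 161.22265573] 15.084658516177655 y@531 304.34493116912034 minx 497.06393556467555
786 ((590.181884765625, 321.636962890625), 89.84126281738281) [600.51855835 320.24674365  23.49248296]
post [597.85177859 321.35701141 106.791022  ] 82
t 4.38 at [647.5 -84.5 260. ] [179.6  -0.   81.2] w 22.3 F [ 0.1  0.3 -1.2] n 11
1 slide [30.4, -22.7, -0.3] turn [0.0, 0.0, -2.0]
2 slide [31.1, -21.6, -0.3] turn [0.0, 0.0, -2.0]
3 slide [31.9, -20.5, -0.3] turn [0.0, 0.0, -2.0]
4 slide [32.6, -19.4, -0.3] turn [0.0, 0.0, -2.0]
5 slide [33.2, -18.3, -0.3] turn [0.1, 0.0, -2.0]
6 slide [33.8, -17.1, -0.3] turn [0.0, 0.0, -2.1]
7 slide [34.5, -15.8, -0.3] turn [0.1, 0.0, -2.0]
8 slide [35.0, -14.7, -0.3] turn [0.0, 0.0, -2.1]
9 slide [35.5, -13.3, -0.3] turn [0.1, 0.0, -2.0]
10 slide [35.9, -12.1, -0.2] turn [0.0, 0.0, -2.1]
11 slide [36.4, -10.8, -0.3] turn [0.1, 0.1, -2.0]
end [452. 284. 262.]
```

Request:
play_rows([
  {"slide": [30,-23,0],"turn": [0,0,-2],"hand": 10},
  {"slide": [31,-22,0],"turn": [0,0,-2],"hand": 10},
  {"slide": [32,-21,0],"turn": [0,0,-2],"hand": 10},
  {"slide": [33,-20,0],"turn": [0,0,-2],"hand": 10},
  {"slide": [33,-18,0],"turn": [0,0,-2],"hand": 10},
])

```text
clock: 5.0
eef_pos: [553.6, 84.3, 255.4]
tool_rot: [-3.139, 0.0, 1.592]
force: [-0.2, -0.2, -1.3]
width: 22.8
```

Request:
play_rows([
  {"slide": [34,-17,0],"turn": [0,0,-2],"hand": 10},
  {"slide": [35,-16,0],"turn": [0,0,-2],"hand": 10},
  {"slide": [35,-15,0],"turn": [0,0,-2],"hand": 10},
  {"slide": [28,-12,0],"turn": [0,0,-2],"hand": 10},
  {"slide": [15,-8,0],"turn": [0,0,-2],"hand": 10},
])

```text
clock: 5.62
eef_pos: [474.3, 225.6, 255.6]
tool_rot: [-3.14, -0.0, 1.769]
force: [0.6, 0.6, 0.5]
width: 22.0
```

Request:
play_rows([
  {"slide": [10,-5,0],"turn": [0,0,-2],"hand": 10},
  {"slide": [0,0,0],"turn": [0,0,-1],"hand": 10},
  {"slide": [0,0,0],"turn": [0,0,0],"hand": 10},
])

```text
clock: 6.0
eef_pos: [469.8, 231.9, 256.3]
tool_rot: [3.141, 0.001, 1.816]
force: [-0.2, -0.2, -1.4]
width: 22.3
```

```bash
python3 - <<'E'
from h import *
plan([452,282,262],down(105),vmax=30)
snap('wrist','w3')
plan([452,282,262],down(105),vmax=30)
E
```

```text
t 6.0 at [469.8 231.9 256.3] [180.    0.  104.1] w 22.3 F [-0.2 -0.2 -1.4] n 2
1 slide [26.4, -2.5, -2.9] turn [0.0, 0.0, -0.5]
2 slide [26.5, -2.4, -2.9] turn [0.0, 0.0, -0.4]
end [452. 282. 262.]
t 6.05 at [469.8 231.9 256.3] [180.   0. 104.] w 22.5 F [ 0.9  0.5 -1.2] n 2
1 slide [26.4, -2.6, -2.9] turn [0.0, 0.0, -0.5]
2 slide [26.5, -2.3, -2.9] turn [0.0, 0.0, -0.5]
end [452. 282. 262.]
```

View pics/w3.png

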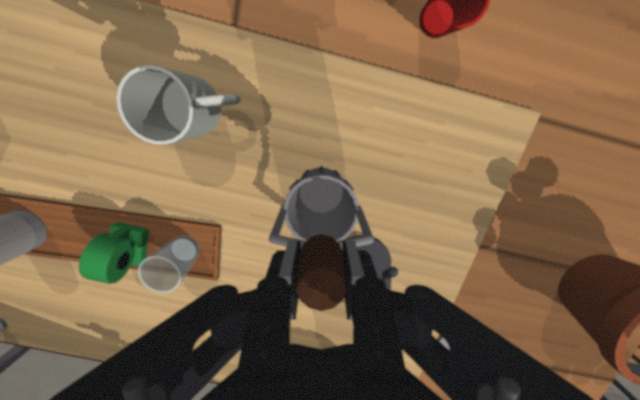

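The strainer hangs straight below the fingers (basket at 322,205). The hook's end and foot show at about (390,272) on the right.

```bash
python3 - <<'E'
from h import *
z=load('w3'); im=z['im']
for h in(206,20): print(h,unproj(z,392,272,height=h))
X=cloud(z);P=X.reshape(-1,3);P=P[~np.isnan(P[:,0])]
q=P[(P[:,1]>270)&(P[:,1]<345)&(P[:,0]>480)&(P[:,0]<640)&(P[:,2]>165)];print(len(q));print(np.round(q[np.argsort(q[:,0])][::max(1,len(q)//15)]))
print(cv2.projectPoints(np.array([[500,295,204.],[597,320,206]]),cv2.Rodrigues(z['R'])[0],z['t'],z['K'],z['D'])[0])
# strainer tilt: rim
q=P[(P[:,2]>180)&(P[:,2]<190)&(abs(P[:,0]-470)<45)&(abs(P[:,1]-232)<45)];print('rim',len(q),(q.min(0)+q.max(0))/2)
q=P[(P[:,2]>190)&(P[:,2]<245)&(abs(P[:,0]-470)<45)&(abs(P[:,1]-232)<45)];print(np.round(q[np.argsort(q[:,1])][::max(1,len(q)//15)]))
cv2.imwrite('pics/c6.png',cv2.resize(im[160:320,240:440],None,fx=4,fy=4,interpolation=cv2.INTER_CUBIC)[:600])
E
```

```text
206 [498.47875449 296.43241845 206.        ]
20 [597.93580423 375.03813508  20.        ]
219
[[495. 295. 205.]
 [496. 295. 205.]
 [497. 295. 207.]
 [497. 294. 206.]
 [499. 297. 209.]
 [499. 300. 207.]
 [501. 299. 207.]
 [503. 295. 203.]
 [507. 297. 199.]
 [510. 296. 193.]
 [513. 297. 187.]
 [516. 302. 187.]
 [518. 302. 187.]
 [519. 306. 186.]
 [521. 305. 187.]
 [524. 305. 187.]]
[[[389.02763462 271.87542561]]

 [[382.07503083 372.89555846]]]
rim 996 [469.26144901 232.20958939 184.9235801 ]
[[477. 201. 206.]
 [475. 202. 233.]
 [475. 204. 214.]
 [475. 205. 238.]
 [477. 206. 239.]
 [477. 207. 212.]
 [474. 210. 242.]
 [472. 214. 243.]
 [463. 250. 243.]
 [464. 255. 242.]
 [464. 259. 197.]
 [463. 259. 238.]
 [464. 260. 239.]
 [461. 261. 227.]
 [460. 262. 210.]
 [461. 263. 229.]]
```

View pics/c6.png

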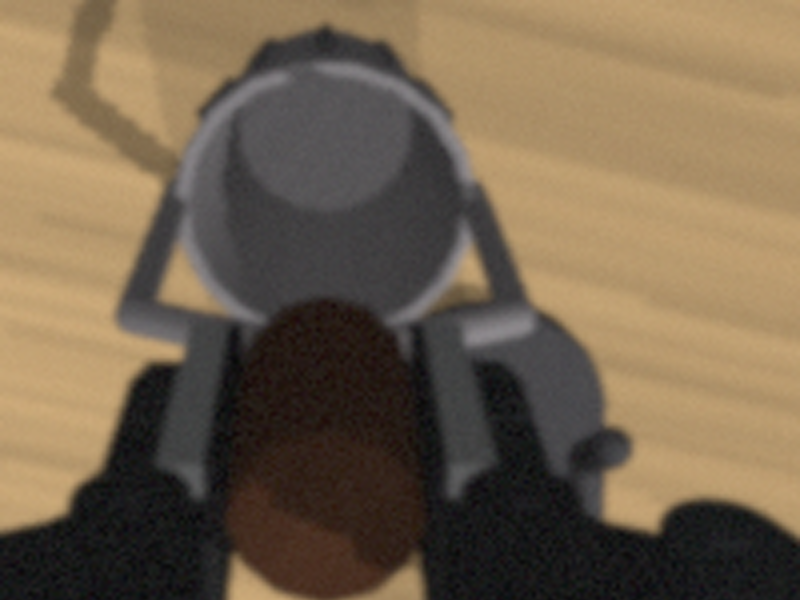

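Request:
play_rows([
  {"slide": [26,-3,0],"turn": [0,0,-0.9],"hand": 10},
  {"slide": [26,-2,0],"turn": [0,0,0],"hand": 10},
  {"slide": [0,0,12],"turn": [0,0,0],"hand": 10},
  {"slide": [0,0,12],"turn": [0,0,0],"hand": 10},
  {"slide": [0,0,0],"turn": [0,0,0],"hand": 10},
])

```text
clock: 6.68
eef_pos: [450.9, 280.2, 230.9]
tool_rot: [-3.139, 0.002, 1.831]
force: [0.1, -0.1, -0.6]
width: 22.6
```

```bash
python3 - <<'E'
from h import *
plan([529,303,232],down(105),vmax=20)
snap('wrist','w4')
z=load('w4')
X=cloud(z);P=X.reshape(-1,3);P=P[~np.isnan(P[:,0])]
q=P[(P[:,1]>270)&(P[:,1]<345)&(P[:,0]>480)&(P[:,0]<640)&(P[:,2]>165)];print(len(q));print(np.round(q[np.argsort(q[:,0])][::max(1,len(q)//15)]))
E
```

```text
t 6.67 at [450.9 280.2 230.9] [-1.798e+02  1.000e-01  1.049e+02] w 22.6 F [ 0.1 -0.1 -0.6] n 5
1 slide [0.4, 16.3, -0.3] turn [-0.0, 0.0, -0.0]
2 slide [0.4, 16.2, -0.3] turn [-0.0, 0.0, -0.0]
3 slide [0.4, 16.3, -0.2] turn [-0.1, 0.0, -0.0]
4 slide [0.3, 16.2, -0.2] turn [-0.0, 0.1, -0.0]
5 slide [0.4, 16.3, -0.3] turn [-0.1, 0.0, -0.1]
end [529. 303. 232.]
376
[[518. 305. 188.]
 [522. 303. 188.]
 [524. 302. 186.]
 [527. 306. 188.]
 [529. 304. 187.]
 [531. 307. 187.]
 [534. 308. 188.]
 [536. 307. 188.]
 [539. 307. 188.]
 [541. 312. 187.]
 [543. 312. 187.]
 [545. 310. 189.]
 [547. 313. 189.]
 [548. 314. 190.]
 [550. 315. 190.]
 [553. 309. 191.]]
```

View pics/w4.png

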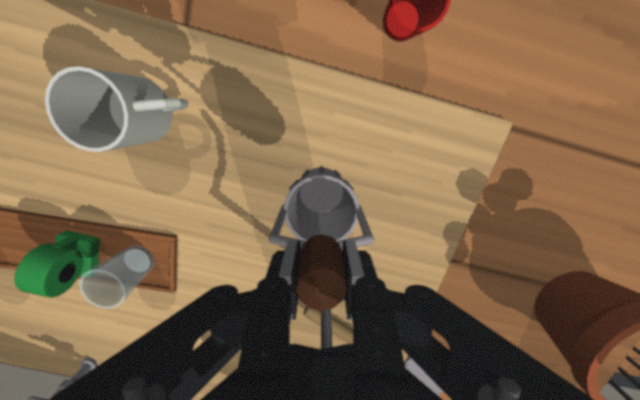

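The bar shows under the gripper at (328,330), in line with the bail. I'll slide in along it.

Request:
play_rows([
  {"slide": [0,16,0],"turn": [0,0,0],"hand": 10},
  {"slide": [0,16,0],"turn": [0,0,0],"hand": 10},
  {"slide": [1,16,0],"turn": [0,0,0],"hand": 10},
  {"slide": [1,16,0],"turn": [0,0,0],"hand": 10},
  {"slide": [0,16,0],"turn": [0,0,0],"hand": 10},
])

```text
clock: 7.35
eef_pos: [528.9, 304.5, 232.6]
tool_rot: [3.141, 0.0, 1.833]
force: [0.1, 0.0, -1.1]
width: 22.7
```

Request:
play_rows([
  {"slide": [0,0,0],"turn": [0,0,0],"hand": 10},
])

```text
clock: 7.48
eef_pos: [529.1, 304.3, 232.3]
tool_rot: [3.141, 0.0, 1.832]
force: [0.1, -0.0, -1.5]
width: 22.4
```

```bash
python3 - <<'E'
from h import *
plan([529,303,199],down(105),vmax=20)
snap('scene','s5');snap('wrist','w5')
z=load('s5');cv2.imwrite('pics/c7.png',cv2.resize(z['im'][150:330,360:520],None,fx=3.3,fy=3.3,interpolation=cv2.INTER_CUBIC))
E
```

```text
t 7.47 at [529.1 304.3 232.3] [179.9   0.  105. ] w 22.4 F [ 0.1 -0.  -1.5] n 2
1 slide [-0.6, -0.2, 16.7] turn [0.0, 0.0, -0.0]
2 slide [-0.6, -0.3, 16.6] turn [0.1, 0.0, -0.0]
end [529. 303. 199.]
```

View pics/c7.png

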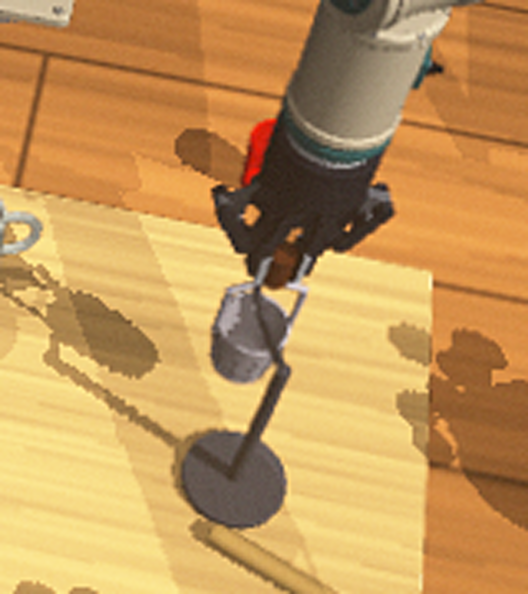

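View pics/w5.png

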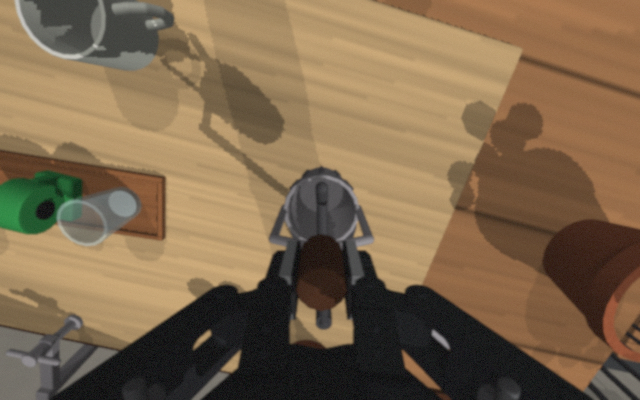

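The bar passes through the bail, centred, with the tip at (322,190) and the post end at (325,318). I'll lower it.

Request:
play_rows([
  {"slide": [0,0,15],"turn": [0,0,0],"hand": 10},
  {"slide": [0,0,15],"turn": [0,0,0],"hand": 10},
  {"slide": [0,0,3],"turn": [0,0,0],"hand": 10},
  {"slide": [0,0,0],"turn": [0,0,0],"hand": 10},
])

```text
clock: 8.07
eef_pos: [527.6, 304.9, 198.9]
tool_rot: [-3.141, 0.0, 1.834]
force: [-0.2, 0.1, -1.0]
width: 22.6
```

Request:
play_rows([
  {"slide": [0,0,1],"turn": [0,0,0],"hand": 10},
  {"slide": [0,0,0],"turn": [0,0,0],"hand": 10},
])

```text
clock: 8.32
eef_pos: [528.1, 305.1, 198.5]
tool_rot: [3.141, -0.0, 1.834]
force: [1.1, -0.0, -0.5]
width: 22.6
```

Request:
play_rows([
  {"slide": [0,0,1.5],"turn": [0,0,0],"hand": 10},
  {"slide": [0,0,0],"turn": [0,0,0],"hand": 10},
])

```text
clock: 8.57
eef_pos: [528.2, 305.2, 197.7]
tool_rot: [3.14, -0.0, 1.833]
force: [-1.3, -1.1, 4.7]
width: 22.2
```

Contact is felt. I'll open and retreat straight up.

Request:
play_rows([
  {"slide": [0,0,0],"turn": [0,0,0],"hand": 30},
  {"slide": [0,0,0],"turn": [0,0,0],"hand": 45},
  {"slide": [0,0,0],"turn": [0,0,0],"hand": 55},
  {"slide": [0,0,-5],"turn": [0,0,0],"hand": 60},
  {"slide": [0,0,-15],"turn": [0,0,0],"hand": 60},
])

```text
clock: 9.2
eef_pos: [527.4, 304.6, 216.8]
tool_rot: [-3.14, 0.0, 1.834]
force: [0.4, 0.5, 0.2]
width: 60.2
```

Request:
play_rows([
  {"slide": [0,0,-30],"turn": [0,0,0],"hand": 60},
  {"slide": [0,0,-40],"turn": [0,0,0],"hand": 60},
  {"slide": [0,-20,-20],"turn": [0,0,0],"hand": 60},
  {"slide": [0,0,0],"turn": [0,0,0],"hand": 60},
])

```text
clock: 9.7
eef_pos: [508.7, 300.4, 309.8]
tool_rot: [3.137, -0.002, 1.834]
force: [0.1, -0.5, 0.1]
width: 60.1
```

```bash
python3 - <<'E'
from h import *
plan([480,-240,280],down(65),vmax=50)
snap('scene','s6');snap('top','t6')
z=load('s6');cv2.imwrite('pics/c8.png',cv2.resize(z['im'][150:330,360:520],None,fx=3.3,fy=3.3,interpolation=cv2.INTER_CUBIC))
import json
for l in open('log.jsonl'):
  d=json.loads(l);print(np.round(d['qpos'],3),np.round(d['eef_pos'],1),np.round(d['tool_rot'],3))
E
```

```text
t 9.7 at [508.7 300.4 309.8] [ 1.797e+02 -1.000e-01  1.051e+02] w 60.1 F [ 0.1 -0.5  0.1] n 11
1 slide [-46.8, -15.3, 2.6] turn [0.0, -0.0, 3.6]
2 slide [-47.6, -12.4, 2.6] turn [0.0, -0.0, 3.6]
3 slide [-48.3, -9.3, 2.6] turn [0.0, -0.0, 3.7]
4 slide [-48.8, -6.2, 2.5] turn [0.0, -0.0, 3.6]
5 slide [-49.1, -3.1, 2.6] turn [0.0, -0.0, 3.7]
6 slide [-49.2, 0.0, 2.5] turn [0.0, -0.0, 3.6]
7 slide [-49.1, 3.1, 2.6] turn [0.0, -0.0, 3.7]
8 slide [-48.8, 6.3, 2.5] turn [0.0, -0.1, 3.6]
9 slide [-48.3, 9.4, 2.6] turn [0.1, -0.0, 3.7]
10 slide [-47.6, 12.4, 2.6] turn [0.0, -0.1, 3.6]
11 slide [-46.8, 15.4, 2.8] turn [0.1, -0.0, 3.7]
end [ 480. -240.  280.]
[-1.177  0.629  0.038  1.518 -0.027  0.996 -0.02 ] [288.2 582.1 230.6] [-3.142e+00  1.000e-03  1.111e+00]
[-0.331  0.337  0.083  1.866 -0.034  0.941  1.088] [482.9 104.5 289.3] [-3.142 -0.     1.321]
[ 0.021  0.464  0.113  1.656 -0.056  1.025  1.541] [570.7 -83.4 288.8] [3.141e+00 2.000e-03 1.390e+00]
[ 0.019  0.463  0.11   1.657 -0.057  1.025  1.54 ] [570.1 -80.9 288.7] [-3.141  0.     1.393]
[ 0.031  0.662  0.093  1.55  -0.071  0.934  1.564] [645.  -83.2 200.9] [-3.141 -0.     1.417]
[ 0.031  0.661  0.093  1.55  -0.071  0.934  1.564] [645.2 -83.5 201.6] [ 3.141 -0.     1.417]
[ 0.031  0.661  0.093  1.55  -0.071  0.934  1.564] [645.2 -83.5 201.6] [ 3.141 -0.     1.417]
[ 0.028  0.604  0.101  1.482 -0.066  1.052  1.56 ] [647.5 -84.5 260. ] [ 3.135 -0.     1.416]
[-0.487  0.418 -0.036  1.835  0.02   0.889  1.284] [469.8 231.9 256.3] [3.141e+00 1.000e-03 1.816e+00]
[-0.487  0.418 -0.036  1.835  0.019  0.889  1.283] [469.8 231.9 256.3] [3.141e+00 1.000e-03 1.816e+00]
[-0.577  0.46  -0.047  1.846  0.029  0.84   1.193] [450.9 280.2 230.9] [-3.139e+00  2.000e-03  1.831e+00]
[-0.542  0.568 -0.042  1.632  0.028  0.941  1.238] [529.1 304.3 232.3] [3.141 0.    1.832]
[-0.552  0.463 -0.044  1.588  0.022  1.086  1.232] [508.7 300.4 309.8] [ 3.137e+00 -2.000e-03  1.834e+00]
```

View pics/c8.png

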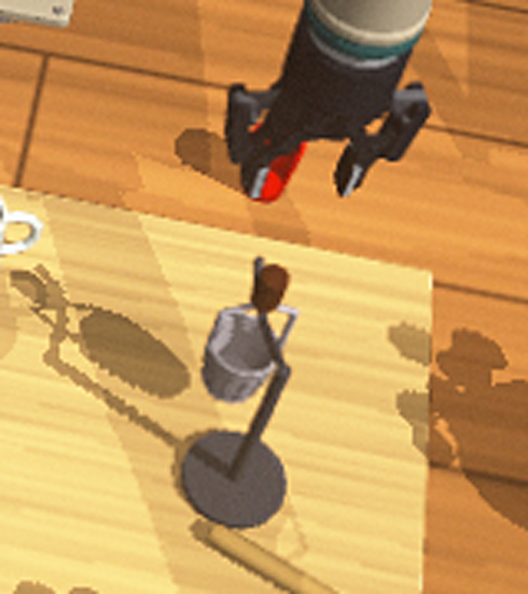

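The strainer hangs on the hook clear of the gripper. Before I tilt the tool I'll fit a kinematic model, so the tilted poses stay within the joint ranges.

```bash
cat > kin.py <<'E'
import json,numpy as np,itertools
from scipy.optimize import least_squares
from scipy.spatial.transform import Rotation as Rn
D=[json.loads(l) for l in open('log.jsonl')]
lo=np.array([-3.06,-.37,-1.25,.18,-1.1,.23,-2.94]);hi=np.array([3.06,2.12,1.32,2.47,4.24,1.98,2.94])
SG=(-1,1,-1,1,-1,1,-1)
def fk(q,L,sg=SG,off7=0,off5=0):
    d1,L1,L2,L3,a1,a2=L[:6]
    R=Rn.from_euler('z',sg[0]*q[0])*Rn.from_euler('y',q[1]);p=np.array([0,0,d1])
    p=p+R.apply([a1,0,L1]); R=R*Rn.from_euler('z',sg[2]*q[2])*Rn.from_euler('y',q[3])
    p=p+R.apply([a2,0,L2]); R=R*Rn.from_euler('z',sg[4]*q[4]+off5)*Rn.from_euler('y',q[5])
    p=p+R.apply([0,0,L3]); R=R*Rn.from_euler('z',sg[6]*q[6]+off7)
    return p,R
def fit():
    best=None
    for s in itertools.product([-1,1],repeat=4):
        sg=(s[0],1,s[1],1,s[2],1,s[3])
        def res(L):
            o=[]
            for d in D:
                p,R=fk(d['qpos'],L,sg,L[6])
                o+=list(p-d['eef_pos'])+list(300*(R.inv()*Rn.from_euler('xyz',d['tool_rot'])).as_rotvec())
            return o
        for o7 in(0,1.57,3.14,-1.57):
            r=least_squares(res,[350,400,400,250,0,0,o7])
            if best is None or r.cost<best[0]: best=(r.cost,sg,r.x,np.abs(r.fun).max())
    return best
if __name__=='__main__':
    b=fit();print(b); json.dump(dict(sg=b[1],L=b[2].tolist()),open('kin.json','w'))
E
python3 kin.py
```

```text
(np.float64(4547.962310796148), (-1, 1, -1, 1, -1, 1, -1), array([ 25.68042767, 536.29650129, 461.75485027, -60.77266479,
       -24.07636919,  57.10326409,  -3.14159265]), np.float64(31.86382005378306))
```

```bash
cat > kin.py <<'E'
import json,numpy as np,itertools
from scipy.optimize import least_squares
from scipy.spatial.transform import Rotation as Rn
D=[json.loads(l) for l in open('log.jsonl')]
lo=np.array([-3.06,-.37,-1.25,.18,-1.1,.23,-2.94]);hi=np.array([3.06,2.12,1.32,2.47,4.24,1.98,2.94])
# P: d1,L1,L2,L3,a0,b0,a1,b1,a2,b2,a3,b3, o1,o2,o3,o4,o5,o6,o7
def fk(q,P,sg=(-1,1,-1,1,-1,1,-1)):
    d1,L1,L2,L3,a0,b0,a1,b1,a2,b2,a3,b3=P[:12]; o=P[12:19]
    E=lambda ax,i: Rn.from_euler(ax,sg[i]*q[i]+o[i])
    R=E('z',0);p=R.apply([a0,b0,d1]); R=R*E('y',1)
    p=p+R.apply([a1,b1,L1]); R=R*E('z',2)*E('y',3)
    p=p+R.apply([a2,b2,L2]); R=R*E('z',4)*E('y',5)
    p=p+R.apply([a3,b3,L3]); R=R*E('z',6)
    return p,R
P0=np.array([300,400,400,250]+[0]*8+[0]*6+[-np.pi],float)
W=np.array([200]*4+[30]*8+[.1]*7)
def fit(sg):
    def res(P):
        o=[]
        for d in D:
            p,R=fk(d['qpos'],P,sg)
            o+=list(p-d['eef_pos'])+list(300*(R.inv()*Rn.from_euler('xyz',d['tool_rot'])).as_rotvec())
        return np.array(o+list((P-P0)/W))
    return least_squares(res,P0)
if __name__=='__main__':
    best=None
    for s in itertools.product([-1,1],repeat=4):
        sg=(s[0],1,s[1],1,s[2],1,s[3])
        r=fit(sg); 
        if best is None or r.cost<best[0]: best=(r.cost,sg,r.x,np.round(r.fun[:-19].reshape(-1,6),1))
    print(best[0],best[1],np.round(best[2],3));print(best[3]); json.dump(dict(sg=best[1],P=best[2].tolist()),open('kin.json','w'))
E
python3 kin.py
```

```text
Still running in the background as job /tmp/bash_jobs.1000/17a307a43499 (pid 1139). You'll get a notice when it ends.
```

```bash
pkill -f kin.py; export OMP_NUM_THREADS=1; cat > kin.py <<'E'
import json,numpy as np,itertools
from scipy.optimize import least_squares
from scipy.spatial.transform import Rotation as Rn
lo=np.array([-3.06,-.37,-1.25,.18,-1.1,.23,-2.94]);hi=np.array([3.06,2.12,1.32,2.47,4.24,1.98,2.94])
def rz(a): c,s=np.cos(a),np.sin(a); return np.array([[c,-s,0],[s,c,0],[0,0,1]])
def ry(a): c,s=np.cos(a),np.sin(a); return np.array([[c,0,s],[0,1,0],[-s,0,c]])
def fk(q,P,sg):
    o=P[12:19]; a=[sg[i]*q[i]+o[i] for i in range(7)]
    R=rz(a[0]);p=R@[P[4],P[5],P[0]]; R=R@ry(a[1])
    p=p+R@[P[6],P[7],P[1]]; R=R@rz(a[2])@ry(a[3])
    p=p+R@[P[8],P[9],P[2]]; R=R@rz(a[4])@ry(a[5])
    p=p+R@[P[10],P[11],P[3]]; R=R@rz(a[6])
    return p,R
P0=np.array([300,400,400,250]+[0]*8+[0]*6+[-np.pi],float)
W=np.array([200]*4+[30]*8+[.1]*7)
def data():
    D=[json.loads(l) for l in open('log.jsonl')]
    return [(d['qpos'],np.array(d['eef_pos']),Rn.from_euler('xyz',d['tool_rot']).as_matrix()) for d in D]
def fit(D,sg,n=60,x0=P0):
    def res(P):
        o=[]
        for q,p0,R0 in D:
            p,R=fk(q,P,sg); o+=list(p-p0)+list(200*(R-R0).ravel())
        return np.array(o+list((P-P0)/W))
    return least_squares(res,x0,max_nfev=n)
if __name__=='__main__':
    import time;t=time.time();best=None;D=data()
    for s in itertools.product([-1,1],repeat=4):
        sg=(s[0],1,s[1],1,s[2],1,s[3])
        r=fit(D,sg,25); print(sg,round(r.cost,1),round(time.time()-t,1),flush=True)
        if best is None or r.cost<best[0]: best=(r.cost,sg,r.x)
    r=fit(D,best[1],200,best[2]);P=r.x
    print(r.cost,best[1],np.round(P,2)); print(np.round([fk(q,P,best[1])[0]-p for q,p,_ in D],1).tolist())
    json.dump(dict(sg=best[1],P=P.tolist()),open('kin.json','w'))
E
timeout 300 python3 kin.py
```

```text
(-1, 1, -1, 1, -1, 1, -1) 0.6 0.1
(-1, 1, -1, 1, -1, 1, 1) 185028.2 0.8
(-1, 1, -1, 1, 1, 1, -1) 488.0 1.6
(-1, 1, -1, 1, 1, 1, 1) 182096.9 2.3
(-1, 1, 1, 1, -1, 1, -1) 2230.9 3.1
(-1, 1, 1, 1, -1, 1, 1) 191845.4 3.7
(-1, 1, 1, 1, 1, 1, -1) 6252.8 4.5
(-1, 1, 1, 1, 1, 1, 1) 182926.0 5.2
(1, 1, -1, 1, -1, 1, -1) 1148063.9 5.9
(1, 1, -1, 1, -1, 1, 1) 858696.3 6.3
(1, 1, -1, 1, 1, 1, -1) 1057180.7 6.8
(1, 1, -1, 1, 1, 1, 1) 573154.6 7.5
(1, 1, 1, 1, -1, 1, -1) 1189398.3 8.1
(1, 1, 1, 1, -1, 1, 1) 1061303.0 8.7
(1, 1, 1, 1, 1, 1, -1) 1112321.0 9.4
(1, 1, 1, 1, 1, 1, 1) 1118487.4 10.0
0.5724254690466442 (-1, 1, -1, 1, -1, 1, -1) [ 3.0146e+02  5.5916e+02  3.8279e+02  3.1443e+02  5.1000e-01 -5.7900e+00
 -2.7000e-01 -5.7900e+00  6.3000e-01 -1.4840e+01  4.4000e-01 -1.7100e+00
  0.0000e+00 -0.0000e+00 -0.0000e+00  0.0000e+00  0.0000e+00  0.0000e+00
 -3.1400e+00]
[[0.1, 0.1, 0.0], [-0.0, -0.0, -0.1], [0.1, 0.1, -0.0], [0.1, -0.0, -0.0], [0.0, -0.0, -0.0], [-0.0, -0.0, -0.0], [-0.0, -0.0, -0.0], [-0.1, 0.0, -0.0], [-0.0, -0.0, 0.0], [-0.0, -0.0, 0.0], [0.0, 0.0, 0.0], [0.0, 0.0, 0.1], [-0.0, -0.0, 0.1]]
```

The kinematic fit is sub-millimetre. Next I'll re-measure the tray, gap and keeper from the fresh top picture.

```bash
python3 - <<'E'
from h import *
z=load('t6')
cv2.imwrite('pics/c9.png',cv2.resize(z['im'][120:180,250:380],None,fx=6,fy=6,interpolation=cv2.INTER_CUBIC))
cv2.imwrite('pics/c10.png',cv2.resize(z['im'][175:230,360:430],None,fx=9,fy=9,interpolation=cv2.INTER_CUBIC))
E
```

```text
(no output)
```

View pics/c9.png

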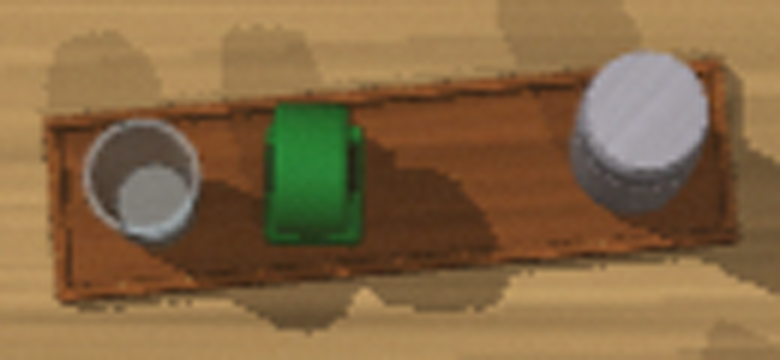

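View pics/c10.png

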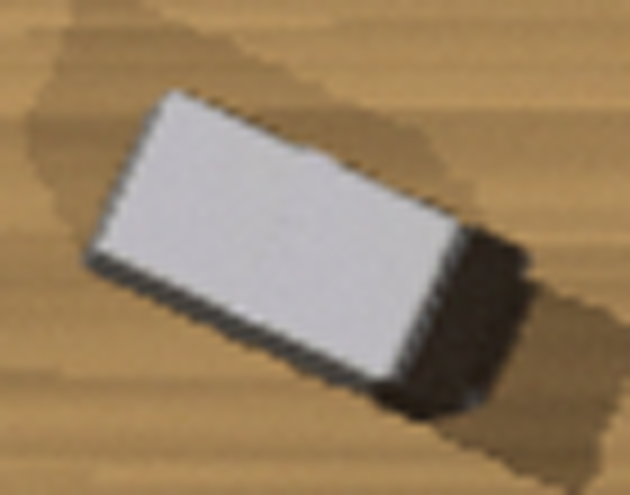

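```bash
python3 - <<'E'
from h import *
z=load('t6')
f=lambda u,v,ou,ov,k:(ou+(u+.5)/k-.5,ov+(v+.5)/k-.5)
C=[unproj(z,*f(u,v,250,120,6),height=22)[:2] for u,v in[(47,118),(722,60),(738,240),(62,298)]]
C=np.array(C);print('tray',np.round(C,1),'ctr',C.mean(0))
d=(C[0]+C[3]-C[1]-C[2])/2;w=(C[0]+C[1]-C[2]-C[3])/2
print('len',np.linalg.norm(d),np.linalg.norm(w),'yaw(y axis)',np.degrees(np.arctan2(-d[0],d[1])),'yaw x',np.degrees(np.arctan2(w[1],w[0])))
yv=d/np.linalg.norm(d)
for s in(-114,-38,38,114): print(s,np.round(C.mean(0)+yv*s,1))
K=np.array([unproj(z,*f(u,v,360,175,9),height=68)[:2] for u,v in[(173,90),(463,228),(393,378),(95,250)]])
print('keeper white',np.round(K,1)); b=(K[0]+K[3])/2; e=(K[1]+K[2])/2; L=(e-b)/np.linalg.norm(e-b)
print('base mid',b,'L',L,np.degrees(np.arctan2(L[1],L[0])),'lens',np.linalg.norm(e-b),np.linalg.norm(K[0]-K[3]))
print('strainer along tray', (np.array([646,-84])-C.mean(0))@yv)
X=cloud(z);P=X.reshape(-1,3);P=P[~np.isnan(P[:,0])]
q=P[(P[:,0]>400)&(P[:,0]<580)&(P[:,1]>-350)&(P[:,1]<-190)&(P[:,2]>63)&(P[:,2]<75)]
s=(q[:,:2]-b)@L; n=np.array([-L[1],L[0]]); w=(q[:,:2]-b)@n
print('s',np.percentile(s,[0,2,98,100]),'w',np.percentile(w,[0,2,50,98,100]))
E
```

```text
tray [[ 673.1  115.9]
 [ 701.6 -203. ]
 [ 615.7 -210.1]
 [ 587.3  107.7]] ctr [644.45538336 -47.37710074]
len 319.6271386706203 86.21238254674311 yaw(y axis) 5.102951228418065 yaw x 5.069409940048393
-114 [ 654.6 -160.9]
-38 [647.8 -85.2]
38 [641.1  -9.5]
114 [634.3  66.2]
keeper white [[ 539.4 -221.7]
 [ 497.8 -308.9]
 [ 452.4 -287.4]
 [ 490.8 -197.9]]
base mid [ 515.07374099 -209.81115196] L [-0.41239567 -0.91100484] -114.35541601410266 lens 96.9689867031783 54.141829499423395
strainer along tray -36.615130711720944
s [ -0.67387676   1.76342736 117.13753576 125.04155104] w [-28.09224573 -26.73121114   0.06783061  26.66720404  28.72826607]
```

```bash
cat >> kin.py <<'E'
_k=None
def load():
    global _k
    if _k is None: _k=json.load(open('kin.json'))
    return np.array(_k['P']),tuple(_k['sg'])
def ik(p,R,q0,mg=.06):
    P,sg=load(); a,b=lo+mg,hi-mg
    f=lambda q: np.r_[fk(q,P,sg)[0]-p,200*(fk(q,P,sg)[1]-R).ravel(),1.0*(q-q0)]
    r=least_squares(f,np.clip(q0,a+1e-3,b-1e-3),bounds=(a,b),max_nfev=80)
    pp,RR=fk(r.x,P,sg)
    return r.x,np.linalg.norm(pp-p),np.degrees(Rn.from_matrix(RR.T@R).magnitude())
def toolR(L,alpha,up,flip):
    "L: horizontal lid azimuth deg (lying) ; up=deg rotated toward upright"
    l=np.array([np.cos(np.radians(L)),np.sin(np.radians(L)),0]);Z=np.array([0,0,1.])
    a=np.radians(alpha+up)
    # zt lying: -Z cos a - l sin a ; rotating lid up increases: l->Z, -Z->l
    zt0=-Z*np.cos(np.radians(alpha))-l*np.sin(np.radians(alpha))
    J=np.cross(l,Z)  # rotation about J by +90 maps l->Z
    zt=Rn.from_rotvec(J*np.radians(up)).apply(zt0)
    x=J*(-1 if flip else 1); y=np.cross(zt,x)
    return np.c_[x,y,zt]
E
python3 - <<'E'
from kin import *
import h
q0=np.array(h.read_state()['qpos'])
seed=[np.array([.3,.6,0,1.6,0,.9,x]) for x in(-2,-1,0,1,2)]+[np.array([.3,.6,a,1.6,b,.9,x]) for a in(-.8,.8) for b in(-.8,.8,2.5) for x in(-1.5,1.5)]
def best(g,R):
    tcp=g+R[:,2]*19
    c=[ik(tcp,R,s) for s in seed]
    c=[x for x in c if x[1]<2 and x[2]<1]
    return min(c,key=lambda x:np.max(np.abs((x[0]-(lo+hi)/2)/(hi-lo)))) if c else None
L=np.array([-.412,-.911,0]);b=np.array([515.,-209.8,42])
for al in(0,20,30):
  for fl in(0,1):
    r=best(b+75*L,toolR(-114.4,al,0,fl)); print('grasp',al,fl,None if r is None else np.round(r[0],2))
    for psi in(5.1,-84.9,-45,-114.4):
      for xy in((500,-130),(450,-100)):
        r=best(np.array([*xy,87.]),toolR(psi,al,90,fl)); print('  stand',al,fl,psi,xy,None if r is None else np.round(r[0],2))
E
```

```text
grasp 0 0 [ 0.95  0.94 -0.77  1.91  1.    0.74  2.28]
  stand 0 0 5.1 (500, -130) None
  stand 0 0 5.1 (450, -100) None
  stand 0 0 -84.9 (500, -130) [-0.38  1.27 -0.    1.96  1.27  1.55  1.48]
  stand 0 0 -84.9 (450, -100) [-0.39  1.28 -0.14  2.05  1.21  1.63  1.35]
  stand 0 0 -45 (500, -130) None
  stand 0 0 -45 (450, -100) None
  stand 0 0 -114.4 (500, -130) [-0.32  1.3   0.09  1.59  0.85  1.67  1.82]
  stand 0 0 -114.4 (450, -100) [-0.49  1.3   0.25  1.71  0.7   1.52  1.84]
grasp 0 1 [ 0.91  0.92 -0.7   1.91  0.95  0.69 -0.82]
  stand 0 1 5.1 (500, -130) None
  stand 0 1 5.1 (450, -100) None
  stand 0 1 -84.9 (500, -130) [-0.48  1.28  0.13  1.97  1.23  1.42 -1.62]
  stand 0 1 -84.9 (450, -100) [-0.43  1.28 -0.08  2.05  1.2   1.57 -1.77]
  stand 0 1 -45 (500, -130) None
  stand 0 1 -45 (450, -100) None
  stand 0 1 -114.4 (500, -130) [-0.56  1.38  0.51  1.6   0.6   1.41 -1.06]
  stand 0 1 -114.4 (450, -100) [-0.68  1.39  0.56  1.72  0.5   1.34 -1.06]
grasp 20 0 [ 0.65  0.85 -0.01  1.87 -0.63  0.6  -2.36]
  stand 20 0 5.1 (500, -130) None
  stand 20 0 5.1 (450, -100) None
  stand 2
[... 1139 characters left out ...]
 -45 (500, -130) None
  stand 30 0 -45 (450, -100) None
  stand 30 0 -114.4 (500, -130) [ 0.09  1.08 -0.5   1.75  1.04  1.6   1.65]
  stand 30 0 -114.4 (450, -100) [-0.01  1.04 -0.44  1.87  0.96  1.51  1.56]
grasp 30 1 [ 1.16  1.03 -0.74  1.82  0.19  0.6   0.09]
  stand 30 1 5.1 (500, -130) None
  stand 30 1 5.1 (450, -100) None
  stand 30 1 -84.9 (500, -130) [ 0.04  1.04 -0.53  2.08  1.43  1.5  -1.56]
  stand 30 1 -84.9 (450, -100) [-0.05  1.04 -0.53  2.18  1.36  1.48 -1.69]
  stand 30 1 -45 (500, -130) None
  stand 30 1 -45 (450, -100) None
  stand 30 1 -114.4 (500, -130) [-0.35  1.04  0.22  1.76  0.68  1.16 -1.14]
  stand 30 1 -114.4 (450, -100) [-0.24  1.   -0.07  1.88  0.81  1.27 -1.4 ]
```

```bash
cat > sim.py <<'E'
from kin import *
import h
from scipy.spatial.transform import Slerp
def chain(q,wps,n=12):
    P,sg=load();p,R=fk(q,P,sg)
    for name,pt,Rt in wps:
        key=Slerp([0,1],Rn.from_matrix([R,Rt])); worst=0; dq=0; mar=9
        for i in range(1,n+1):
            qn,e,a=ik(p+(pt-p)*i/n,key(i/n).as_matrix(),q,.02); dq=max(dq,np.abs(qn-q).max()); q=qn; worst=max(worst,e,a); mar=min(mar,np.min(np.minimum(q-lo,hi-q)))
        p,R=pt,Rt; print(name,np.round(q,2),'err %.1f dq %.2f mar %.2f'%(worst,dq,mar))
    return q
E
python3 - <<'E'
from sim import *
q0=np.array(h.read_state()['qpos'])
Lv=np.array([-.412,-.911,0]);b=np.array([515.,-209.8,42])
def T(g,R): return (g+R[:,2]*19,R)
for al in (0,10,20,30):
  print('alpha',al)
  g=b+70*Lv; A=np.array
  R0=toolR(-114.4,al,0,1)
  c=A([545.,-215,82.])
  w=[('mid',A([480.,0,290]),h.down(40).as_matrix()),('above',*T(g+[0,0,130],R0)),('grasp',*T(g,R0)),('lift',*T(g+[0,0,100],R0)),
     ('rot',*T(A([540.,-230,200.]),toolR(-100,al,50,1))),('rot2',*T(c+[0,0,60],toolR(-84.9,al,90,1))),('set',*T(c,toolR(-84.9,al,90,1)))]
  chain(q0,w)
E
```

```text
alpha 0
mid [-0.28  0.32  0.3   1.9  -0.12  0.93  0.77] err 0.0 dq 0.05 mar 0.57
above [ 0.14  0.65  0.51  1.86 -0.46  0.74  0.48] err 0.0 dq 0.04 mar 0.51
grasp [ 0.24  0.84  0.35  1.93 -0.59  0.48  0.59] err 0.0 dq 0.02 mar 0.25
lift [ 0.16  0.69  0.48  1.89 -0.49  0.68  0.5 ] err 0.0 dq 0.02 mar 0.26
rot [-0.63  1.07  1.12  1.86 -0.07  0.63  0.04] err 0.0 dq 0.08 mar 0.20
rot2 [-0.9   1.78  1.3   1.97  0.12  0.39 -0.44] err 0.0 dq 0.08 mar 0.02
set [-0.9   1.86  1.24  1.91  0.07  0.43 -0.5 ] err 0.0 dq 0.01 mar 0.03
alpha 10
mid [-0.28  0.32  0.3   1.9  -0.12  0.93  0.77] err 0.0 dq 0.05 mar 0.57
above [ 0.28  0.65  0.43  1.85 -0.6   0.82  0.65] err 0.0 dq 0.05 mar 0.50
grasp [ 0.38  0.84  0.28  1.91 -0.75  0.57  0.81] err 0.0 dq 0.02 mar 0.34
lift [ 0.3   0.69  0.4   1.87 -0.63  0.76  0.69] err 0.0 dq 0.02 mar 0.36
rot [-0.55  0.95  1.05  1.86 -0.15  0.64  0.16] err 0.0 dq 0.08 mar 0.27
rot2 [-0.87  1.65  1.3   2.   -0.11  0.32 -0.14] err 0.0 dq 0.07 mar 0.02
set [-0.88  1.75  1.24  1.96 -0.16  0.33 -0.2 ] err 0.0 dq 0.01 mar 0.03
alpha 20
mid [-0.28  0.32  0.3   1.9  -0.12  0.93
[... 302 characters left out ...]
8] err 0.0 dq 0.08 mar 0.36
rot2 [-0.83  1.48  1.25  2.03 -0.18  0.27  0.02] err 0.0 dq 0.07 mar 0.04
set [-0.82  1.58  1.18  2.   -0.23  0.26 -0.04] err 0.0 dq 0.01 mar 0.03
alpha 30
mid [-0.28  0.32  0.3   1.9  -0.12  0.93  0.77] err 0.0 dq 0.05 mar 0.57
above [ 0.52  0.72  0.31  1.8  -0.83  1.05  0.93] err 0.0 dq 0.07 mar 0.27
grasp [ 0.58  0.92  0.22  1.84 -0.96  0.86  1.12] err 0.0 dq 0.02 mar 0.14
lift [ 0.54  0.76  0.29  1.82 -0.86  1.    0.97] err 0.0 dq 0.01 mar 0.15
rot [-0.32  0.76  0.84  1.82 -0.3   0.72  0.4 ] err 0.0 dq 0.08 mar 0.28
rot2 [-0.76  1.31  1.17  2.03 -0.21  0.26  0.15] err 0.0 dq 0.06 mar 0.03
set [-0.77  1.46  1.18  2.02 -0.65  0.25  0.47] err 0.0 dq 0.06 mar 0.02
```

```bash
cat > srch.py <<'E'
from sim import *
import io,contextlib
q0=np.array(h.read_state()['qpos'])
A=np.array
Lv=A([-.412,-.911,0]);b=A([515.,-209.8,42])
def T(g,R): return (g+R[:,2]*19,R)
def run(al,psi,xy,lead,n=6,s=70):
  g=b+s*Lv
  R0=toolR(-114.4,al,0,1); c=A([*xy,12.+s])
  w=[('mid',A([480.,0,290]),h.down(40).as_matrix()),('above',*T(g+[0,0,130],R0)),('grasp',*T(g,R0)),('lift',*T(g+[0,0,100],R0)),
     ('rot',*T((c+[0,0,120]+g+[0,0,120])/2,toolR((psi-114.4)/2,al,45,1))),('rot2',*T(c+[0,0,60],toolR(psi,al,90,1))),('set',*T(c,toolR(psi,al,90,1)))]
  f=io.StringIO()
  with contextlib.redirect_stdout(f): q=chain(q0,w,n)
  ls=f.getvalue().split('\n')[:-1]
  mar=min(float(l.split('mar')[1]) for l in ls);err=max(float(l.split('err')[1].split()[0]) for l in ls)
  return mar,err,q
if __name__=='__main__':
  for al in(0,20):
    for psi in(-85,-114,-140,-175):
      for xy in((545,-215),(480,-150),(430,-200),(480,-260),(560,-280)):
        m,e,q=run(al,psi,xy,0); print(al,psi,xy,m,e,np.round(q,2),flush=True)
E
time timeout 550 python3 srch.py
```

```text
0 -85 (545, -215) 0.02 0.0 [-0.9   1.86  1.24  1.91  0.07  0.43 -0.49]
0 -85 (480, -150) 0.02 0.0 [-1.1   1.9   1.23  2.03 -0.18  0.48 -0.31]
0 -85 (430, -200) 0.02 0.0 [-1.01  1.81  1.05  2.18  0.47  0.31 -1.  ]
0 -85 (480, -260) 0.02 0.0 [-0.84  1.8   1.09  2.09  0.75  0.31 -1.21]
0 -85 (560, -280) 0.02 0.0 [-0.77  1.85  1.24  1.89  0.26  0.35 -0.67]
0 -114 (545, -215) 0.07 0.0 [-0.68  1.75  1.21  1.51  0.01  1.13 -0.41]
0 -114 (480, -150) 0.11 0.0 [-0.84  1.74  1.16  1.67 -0.03  1.12 -0.43]
0 -114 (430, -200) 0.08 0.0 [-0.83  1.78  1.17  1.83 -0.07  0.93 -0.4 ]
0 -114 (480, -260) 0.04 0.0 [-0.69  1.79  1.22  1.71 -0.04  0.93 -0.38]
0 -114 (560, -280) 0.03 0.0 [-0.57  1.77  1.25  1.47  0.02  1.07 -0.38]
0 -140 (545, -215) 0.16 0.0 [-0.41  1.69  1.13  1.14  0.01  1.69 -0.45]
0 -140 (480, -150) 0.19 0.0 [-0.58  1.67  1.09  1.38 -0.03  1.61 -0.49]
0 -140 (430, -200) 0.17 0.0 [-0.57  1.68  1.11  1.54 -0.04  1.43 -0.47]
0 -140 (480, -260) 0.14 0.0 [-0.43  1.7   1.15  1.37 -0.    1.48 -0.44]
0 -140 (560, -280) 0.13 0.0 [-0.31  1.71  1.16  1.06  0.03  1.67 -0.43]
0 -175 (545, -215) 0.02 4
[... 1136 characters left out ...]

20 -140 (480, -150) 0.2 0.0 [-0.58  1.49  1.08  1.51 -0.19  1.41 -0.46]
20 -140 (430, -200) 0.16 0.0 [-0.56  1.5   1.1   1.66 -0.2   1.24 -0.4 ]
20 -140 (480, -260) 0.15 0.0 [-0.43  1.52  1.13  1.49 -0.17  1.29 -0.37]
20 -140 (560, -280) 0.16 0.0 [-0.32  1.54  1.12  1.2  -0.14  1.47 -0.39]
20 -175 (545, -215) 0.02 11.7 [-0.02  1.39  0.6   0.97 -0.05  1.96 -0.98]
20 -175 (480, -150) 0.06 0.0 [-0.27  1.48  1.    1.25 -0.33  1.89 -0.72]
20 -175 (430, -200) 0.2 0.0 [-0.25  1.47  1.03  1.39 -0.3   1.74 -0.63]
20 -175 (480, -260) 0.09 0.0 [-0.12  1.51  1.05  1.15 -0.28  1.86 -0.63]
20 -175 (560, -280) 0.02 16.8 [ 0.04  1.44  0.69  0.88 -0.05  1.96 -0.88]
real	0m54.155s
user	0m54.274s
sys	0m0.139s
```

```bash
python3 - <<'E'
from h import *
plan([480,0,290],down(40),vmax=45)
E
```

```text
t 9.8 at [508.8 299.7 307.2] [179.9  -0.  105.1] w 60.2 F [-0.5 -0.6 -0.6] n 9
1 slide [-31.3, -11.7, 1.9] turn [0.0, -0.0, 7.2]
2 slide [-32.6, -7.7, 1.9] turn [0.0, -0.0, 7.2]
3 slide [-33.3, -3.6, 1.9] turn [0.0, -0.0, 7.2]
4 slide [-33.4, 0.6, 1.9] turn [0.0, -0.0, 7.2]
5 slide [-33.1, 4.8, 1.9] turn [0.0, -0.0, 7.3]
6 slide [-32.2, 9.0, 1.9] turn [0.0, -0.0, 7.2]
7 slide [-30.9, 12.9, 1.9] turn [0.0, -0.0, 7.3]
8 slide [-29.0, 16.8, 1.9] turn [0.0, -0.0, 7.2]
9 slide [-26.6, 20.2, 1.9] turn [0.0, -0.1, 7.3]
end [480.   0. 290.]
```

Request:
play_rows([
  {"slide": [-31,-12,2],"turn": [0,0,7.2],"hand": 85},
  {"slide": [-33,-8,2],"turn": [0,0,7.2],"hand": 85},
  {"slide": [-33,-4,2],"turn": [0,0,7.2],"hand": 85},
  {"slide": [-33,1,2],"turn": [0,0,7.2],"hand": 85},
  {"slide": [-33,5,2],"turn": [0,0,7.2],"hand": 85},
])

```text
clock: 10.42
eef_pos: [492.2, 132.4, 295.8]
tool_rot: [-3.141, 0.001, 1.201]
force: [1.1, -0.4, -0.4]
width: 85.2
```

Request:
play_rows([
  {"slide": [-32,9,2],"turn": [0,0,7.2],"hand": 85},
  {"slide": [-31,13,2],"turn": [0,0,7.2],"hand": 85},
  {"slide": [-29,17,2],"turn": [0,0,7.2],"hand": 85},
  {"slide": [-27,20,2],"turn": [0,0,7.2],"hand": 85},
  {"slide": [0,0,0],"turn": [0,0,0],"hand": 85},
])

```text
clock: 11.05
eef_pos: [479.1, -2.9, 288.0]
tool_rot: [3.141, 0.003, 0.697]
force: [-0.1, 0.0, 0.6]
width: 84.9
```

```bash
python3 - <<'E'
from h import *
from kin import toolR
R0=toolR(-114.4,20,0,1); g=np.array([486.2,-273.6,44])
t=g+[0,0,110]+19*R0[:,2]; print(t, Rn.from_matrix(R0).as_euler('xyz',degrees=True))
plan(t,Rn.from_matrix(R0),vmax=45)
print(np.round(pose()[2]['qpos'],2))
E
```

```text
[ 488.88451069 -267.68202903  136.14584021] [-1.60000000e+02  1.27222187e-14 -2.44000000e+01]
t 11.05 at [479.1  -2.9 288. ] [180.    0.2  39.9] w 84.9 F [-0.1  0.   0.6] n 9
1 slide [-18.0, 23.3, 16.9] turn [2.0, 1.3, 7.1]
2 slide [-15.3, 25.9, 15.7] turn [2.0, 1.3, 7.1]
3 slide [-12.3, 28.1, 14.4] turn [2.0, 1.3, 7.1]
4 slide [-9.0, 29.9, 13.2] turn [2.0, 1.2, 7.1]
5 slide [-5.5, 31.3, 12.0] turn [2.0, 1.3, 7.0]
6 slide [-1.9, 32.1, 10.8] turn [2.0, 1.2, 7.1]
7 slide [1.9, 32.5, 9.6] turn [2.0, 1.3, 7.0]
8 slide [5.7, 32.4, 8.6] turn [2.0, 1.2, 7.1]
9 slide [9.4, 31.7, 7.6] turn [1.9, 1.3, 7.0]
end [ 488.8 -267.7  136.1]
[-0.28  0.33  0.3   1.91 -0.12  0.93  0.77]
```

The joints match my simulation exactly at this waypoint. Continuing to above the keeper.

Request:
play_rows([
  {"slide": [-18,23,17],"turn": [2,1.3,7.1],"hand": 85},
  {"slide": [-15,26,16],"turn": [2,1.3,7.1],"hand": 85},
  {"slide": [-12,28,14],"turn": [2,1.3,7.1],"hand": 85},
  {"slide": [-9,30,13],"turn": [2,1.2,7.1],"hand": 85},
  {"slide": [-6,31,12],"turn": [2,1.3,7.1],"hand": 85},
])

```text
clock: 11.68
eef_pos: [486.6, -146.0, 203.1]
tool_rot: [-2.942, -0.051, 0.074]
force: [1.1, 0.4, 0.0]
width: 85.2
```

Request:
play_rows([
  {"slide": [-2,32,11],"turn": [2,1.2,7.1],"hand": 85},
  {"slide": [2,32,9],"turn": [2,1.3,7.1],"hand": 85},
  {"slide": [6,32,8],"turn": [2,1.2,7.1],"hand": 85},
  {"slide": [9,32,7],"turn": [2,1.3,7],"hand": 85},
  {"slide": [0,0,0],"turn": [0,0,0],"hand": 85},
])

```text
clock: 12.3
eef_pos: [488.9, -265.9, 135.8]
tool_rot: [-2.79, 0.003, -0.427]
force: [0.3, 0.5, -0.9]
width: 85.0
```

```bash
python3 - <<'E'
from h import *
from kin import toolR
snap('wrist','w7')
z=load('w7')
P=cloud(z).reshape(-1,3);P=P[~np.isnan(P[:,0])]
q=P[(P[:,0]>400)&(P[:,0]<580)&(P[:,1]>-350)&(P[:,1]<-180)&(P[:,2]>64)&(P[:,2]<73)]
print(len(q),cv2.minAreaRect(q[:,:2].astype(np.float32)),np.median(q[:,2]))
R0=toolR(-114.4,20,0,1); g=np.array([486.2,-273.6,44])
plan(g+19*R0[:,2],Rn.from_matrix(R0),vmax=30)
print(np.round(pose()[2]['qpos'],2))
E
```

```text
10313 ((490.9800720214844, -259.2284240722656), (119.39347839355469, 55.54813766479492), 65.21136474609375) 69.50225558494567
t 12.35 at [ 489.8 -263.6  136.8] [-1.598e+02  1.000e-01 -2.430e+01] w 84.9 F [0.5 1.  0.2] n 4
1 slide [0.3, 10.5, 25.6] turn [-0.1, 0.0, 0.0]
2 slide [0.2, 10.5, 25.6] turn [-0.0, 0.1, 0.0]
3 slide [0.2, 10.5, 25.6] turn [-0.1, 0.0, 0.1]
4 slide [0.3, 10.4, 25.6] turn [-0.0, 0.1, 0.0]
end [ 488.9 -267.7   26.2]
[ 0.44  0.71  0.35  1.83 -0.75  0.9   0.85]
```

View pics/w7.png

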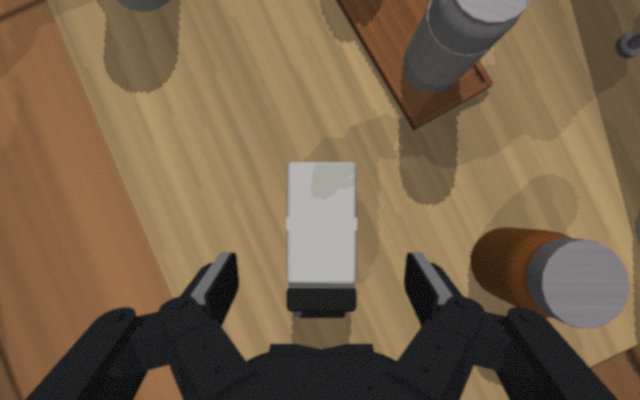

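The keeper is centred between the fingers (edges at 288 and 356, lid at the bottom at (322,297)). I'll descend and grip.

Request:
play_rows([
  {"slide": [0,10,26],"turn": [0,0,0],"hand": 85},
  {"slide": [0,10,26],"turn": [0,0,0],"hand": 85},
  {"slide": [0,10,26],"turn": [0,0,0],"hand": 85},
  {"slide": [0,9,24],"turn": [0,0,0],"hand": 85},
  {"slide": [0,0,0],"turn": [0,0,0],"hand": 85},
])

```text
clock: 12.98
eef_pos: [489.9, -261.7, 28.0]
tool_rot: [-2.786, 0.003, -0.42]
force: [-0.9, 0.7, 0.3]
width: 85.0
```

Request:
play_rows([
  {"slide": [0,0,0],"turn": [0,0,0],"hand": 50},
  {"slide": [0,0,0],"turn": [0,0,0],"hand": 45},
  {"slide": [0,0,0],"turn": [0,0,0],"hand": 40},
  {"slide": [0,0,0],"turn": [0,0,0],"hand": 40},
])

```text
clock: 13.48
eef_pos: [490.7, -264.9, 30.6]
tool_rot: [-2.788, -0.003, -0.423]
force: [0.1, -1.1, 5.7]
width: 55.2
```

```bash
python3 - <<'E'
from sim import *
p,R,s=h.pose(); print(np.round(p,1),np.round(np.degrees(s['tool_rot']),1),s['width'],np.round(s['qpos'],2))
q=np.array(s['qpos']); A=np.array
gp=p-19*R.as_matrix()[:,2]; print('grasp pt',gp)
for psi in(-114.4,-122,-130):
  print(psi)
  def T(g,R): return (g+R[:,2]*19,R)
  c=A([485.,-170,80])
  chain(q,[('lift',*T(gp+[0,0,100],toolR(-114.4,20,0,1))),('rot',*T((gp+c)/2+[0,0,110],toolR((psi-114.4)/2,20,45,1))),('rot2',*T(c+[0,0,60],toolR(psi,20,90,1))),('set',*T(c,toolR(psi,20,90,1)))])
E
```

```text
[ 490.7 -264.9   30.6] [-159.8   -0.2  -24.2] 55.2300418786177 [ 0.5   0.87  0.25  1.87 -0.87  0.72  1.01]
grasp pt [ 487.94598182 -270.85389174   48.38165733]
-114.4
lift [ 0.42  0.71  0.35  1.84 -0.76  0.88  0.84] err 0.0 dq 0.01 mar 0.24
rot [-0.41  0.84  0.94  1.92 -0.32  0.71  0.17] err 0.0 dq 0.08 mar 0.38
rot2 [-0.78  1.45  1.21  1.8  -0.13  0.94 -0.23] err 0.0 dq 0.05 mar 0.11
set [-0.77  1.53  1.15  1.77 -0.18  0.92 -0.27] err 0.0 dq 0.01 mar 0.12
-122
lift [ 0.42  0.71  0.35  1.84 -0.76  0.88  0.84] err 0.0 dq 0.01 mar 0.24
rot [-0.4   0.85  0.95  1.89 -0.33  0.76  0.12] err 0.0 dq 0.08 mar 0.37
rot2 [-0.72  1.44  1.18  1.71 -0.12  1.09 -0.28] err 0.0 dq 0.05 mar 0.14
set [-0.71  1.52  1.13  1.68 -0.17  1.07 -0.33] err 0.0 dq 0.01 mar 0.14
-130
lift [ 0.42  0.71  0.35  1.84 -0.76  0.88  0.84] err 0.0 dq 0.01 mar 0.24
rot [-0.4   0.86  0.96  1.87 -0.34  0.8   0.07] err 0.0 dq 0.08 mar 0.36
rot2 [-0.65  1.43  1.16  1.62 -0.12  1.24 -0.34] err 0.0 dq 0.05 mar 0.16
set [-0.64  1.51  1.11  1.59 -0.17  1.22 -0.38] err 0.0 dq 0.01 mar 0.16
```

Gripped at 55 mm. Lifting first, then rotating upright in the air.

Request:
play_rows([
  {"slide": [0,-3,-9],"turn": [0,0,0],"hand": 40},
  {"slide": [0,-10,-26],"turn": [0,0,0],"hand": 40},
  {"slide": [0,-11,-30],"turn": [0,0,0],"hand": 40},
  {"slide": [0,-11,-30],"turn": [0,0,0],"hand": 40},
  {"slide": [0,0,0],"turn": [0,0,0],"hand": 40},
])

```text
clock: 14.1
eef_pos: [490.9, -265.6, 132.8]
tool_rot: [-2.79, -0.005, -0.423]
force: [-0.0, -0.6, -2.3]
width: 55.5
```

```bash
python3 - <<'E'
from h import *
from kin import toolR
R=toolR(-114.4,20,90,1)
plan(np.array([485,-170,145])+19*R[:,2],Rn.from_matrix(R),wmax=6.5)
E
```

```text
t 14.1 at [ 490.9 -265.6  132.8] [-159.8   -0.3  -24.2] w 55.5 F [-0.  -0.6 -2.3] n 14
1 slide [-3.2, -4.6, 1.3] turn [-6.4, -0.0, 0.0]
2 slide [-3.2, -4.7, 0.7] turn [-6.4, -0.0, 0.0]
3 slide [-3.2, -4.8, 0.2] turn [-6.4, -0.0, -0.0]
4 slide [-3.2, -4.8, -0.3] turn [-6.5, -0.0, -0.0]
5 slide [-3.2, -4.7, -0.9] turn [-6.4, -0.0, -0.0]
6 slide [-3.2, -4.6, -1.4] turn [-6.5, -0.0, -0.0]
7 slide [-3.2, -4.4, -1.9] turn [-6.4, -0.0, -0.0]
8 slide [-3.2, -4.2, -2.4] turn [-6.5, -0.0, -0.0]
9 slide [-3.2, -3.9, -2.9] turn [-6.4, -0.1, -0.0]
10 slide [-3.2, -3.5, -3.3] turn [-6.5, -0.0, -0.0]
11 slide [-3.2, -3.1, -3.6] turn [-6.4, -0.1, -0.0]
12 slide [-3.2, -2.7, -3.9] turn [-6.5, -0.0, -0.0]
13 slide [-3.1, -2.2, -4.2] turn [-6.4, -0.0, -0.1]
14 slide [-3.2, -1.8, -4.5] turn [-6.5, -0.1, -0.0]
end [ 477.6 -186.2  138.5]
```

Request:
play_rows([
  {"slide": [-3,-5,0],"turn": [-6.5,0,0],"hand": 40},
  {"slide": [-3,-5,0],"turn": [-6.5,0,0],"hand": 40},
  {"slide": [-3,-5,0],"turn": [-6.5,0,0],"hand": 40},
  {"slide": [-3,-5,0],"turn": [-6.5,0,0],"hand": 40},
  {"slide": [-3,-5,-1],"turn": [-6.5,0,0],"hand": 40},
])

```text
clock: 14.72
eef_pos: [485.7, -235.2, 134.0]
tool_rot: [2.924, 0.0, -0.423]
force: [-0.9, -0.8, -1.9]
width: 55.4
```

Request:
play_rows([
  {"slide": [-3,-5,-1],"turn": [-6.5,0,0],"hand": 40},
  {"slide": [-3,-4,-2],"turn": [-6.5,0,0],"hand": 40},
  {"slide": [-3,-4,-2],"turn": [-6.5,0,0],"hand": 40},
  {"slide": [-3,-4,-3],"turn": [-6.5,0,0],"hand": 40},
  {"slide": [-3,-4,-3],"turn": [-6.5,0,0],"hand": 40},
])

```text
clock: 15.35
eef_pos: [482.2, -206.9, 134.5]
tool_rot: [2.357, 0.0, -0.422]
force: [-0.4, -0.0, -1.2]
width: 55.5
```

```bash
python3 - <<'E'
from h import *
from kin import toolR
R=toolR(-114.4,20,90,1)
plan(np.array([485,-170,130])+19*R[:,2],Rn.from_matrix(R),wmax=6.5)
print(np.round(pose()[2]['qpos'],2))
E
```

```text
t 15.35 at [ 482.2 -206.9  134.5] [135.1   0.  -24.2] w 55.5 F [-0.4 -0.  -1.2] n 4
1 slide [-3.2, -4.9, -1.0] turn [-6.3, -0.0, 0.0]
2 slide [-3.1, -4.8, -1.6] turn [-6.3, -0.1, 0.0]
3 slide [-3.2, -4.6, -2.1] turn [-6.2, -0.0, 0.1]
4 slide [-3.1, -4.3, -2.6] turn [-6.3, -0.1, 0.0]
end [ 477.7 -186.3  123.5]
[-0.65  1.13  1.07  1.86 -0.24  0.79 -0.08]
```

Request:
play_rows([
  {"slide": [-3,-5,-1],"turn": [-6.3,0,0],"hand": 40},
  {"slide": [-3,-5,-2],"turn": [-6.3,0,0],"hand": 40},
  {"slide": [-3,-5,-2],"turn": [-6.3,0,0],"hand": 40},
  {"slide": [-3,-4,-3],"turn": [-6,0,0],"hand": 40},
  {"slide": [0,0,0],"turn": [0,0,0],"hand": 40},
])

```text
clock: 15.98
eef_pos: [478.6, -185.7, 120.9]
tool_rot: [1.924, 0.005, -0.42]
force: [0.6, 0.1, -2.7]
width: 55.1
```

```bash
python3 - <<'E'
from h import *
from kin import toolR
p,R,s=pose();print(np.round(p,1),np.round(s['qpos'],2),np.degrees(s['tool_rot']))
snap('scene','s8');snap('wrist','w8')
z=load('s8');cv2.imwrite('pics/c11.png',cv2.resize(z['im'][100:300,160:480],None,fx=2.5,fy=2.5,interpolation=cv2.INTER_CUBIC))
R=toolR(-114.4,20,90,1)
plan(np.array([485,-170,83])+19*R[:,2],Rn.from_matrix(R),vmax=15)
E
```

```text
[ 478.6 -185.7  120.9] [-0.81  1.49  1.16  1.73 -0.15  1.   -0.28] [110.24551677   0.25948175 -24.04506589]
t 16.07 at [ 478.3 -187.2  124.6] [110.4  -0.  -24.3] w 55.5 F [-0.2 -1.  -1.5] n 4
1 slide [-0.3, -11.3, 4.0] turn [-0.1, -0.0, 0.0]
2 slide [-0.2, -11.3, 4.0] turn [-0.1, -0.0, 0.0]
3 slide [-0.3, -11.4, 4.0] turn [-0.1, -0.1, 0.0]
4 slide [-0.2, -11.4, 4.1] turn [-0.1, -0.0, 0.0]
end [ 477.7 -186.3   76.4]
```

View pics/c11.png

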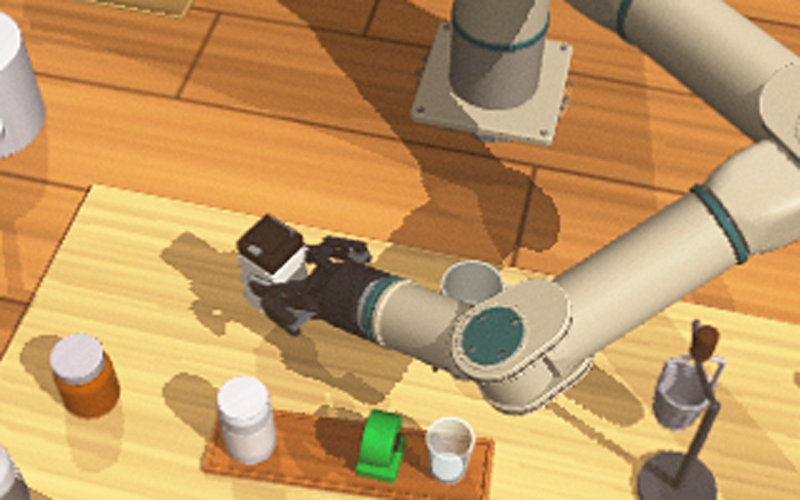

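View pics/w8.png

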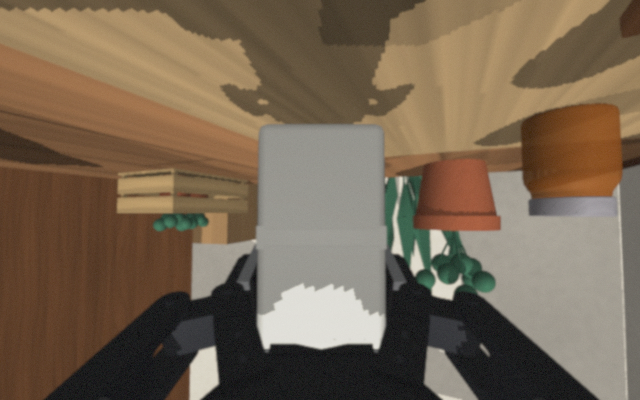

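The keeper is upright in the air. The forearm will come down near the hook and strainer as the hand lowers, so I'll check that clearance with the model first.

```bash
python3 - <<'E'
from sim import *
import kin
D=data(); P,sg=load(); r=fit(D,sg,200,P); print(np.round(r.x[:12],1),r.cost); kin._k=dict(sg=sg,P=r.x.tolist()); json.dump(kin._k,open('kin.json','w'))
P=r.x
def pts(q):
    a=[sg[i]*q[i]+P[12+i] for i in range(7)]
    R=rz(a[0]);p=R@[P[4],P[5],P[0]]; s=p; R=R@ry(a[1])
    e=p+R@[P[6],P[7],P[1]]; R=R@rz(a[2])@ry(a[3]); w=e+R@[P[8],P[9],P[2]]
    return s,e,w
def segd(a,b,c,d):
    t=np.linspace(0,1,60);A=a+(b-a)*t[:,None];B=c+(d-c)*t[:,None]
    return np.min(np.linalg.norm(A[:,None]-B[None],axis=2))
q0=np.array(h.read_state()['qpos'])
obs={'knob':((528,304,190),(528,304,217)),'tip':((497,296,200),(515,300,182)),'post':((597,320,12),(597,320,206)),'mug':((430,55,12),(430,55,97)),'cup':((634,66,12),(634,66,90)),'disp':((637,-9,18),(637,-9,98))}
A=np.array
def show(q):
    s,e,w=pts(q); tcp=fk(q,P,sg)[0]
    print('   e',np.round(e),'w',np.round(w),{k:(round(min(segd(s,e,A(v[0],float),A(v[1],float)),segd(e,w,A(v[0],float),A(v[1],float)))),round(segd(w,tcp+(w-tcp)*.2,A(v[0],float),A(v[1],float)))) for k,v in obs.items()})
show(q0)
def T(g,R): return (g+R[:,2]*19,R)
for psi in(-114.4,-130):
 for xy in((485,-170),(520,-230),(480,-260),(450,-260),(440,-200)):
  print(psi,xy); q=chain(q0,[('a',*T(A([*xy,135.]),toolR(psi,20,90,1))),('s',*T(A([*xy,81.]),toolR(psi,20,90,1)))]); show(q)
E
```

```text
[ 3.362e+02  5.591e+02  3.821e+02  3.499e+02  0.000e+00 -5.800e+00
 -0.000e+00 -5.800e+00  0.000e+00 -1.610e+01 -0.000e+00 -4.000e-01] 0.6435000573201142
   e [395. 393. 386.] w [613. 112. 246.] {'knob': (113, 212), 'tip': (124, 221), 'post': (153, 212), 'mug': (243, 173), 'cup': (164, 140), 'disp': (193, 126)}
-114.4 (485, -170)
a [-0.81  1.48  1.17  1.74 -0.14  1.01 -0.28] err 0.0 dq 0.00 mar 0.15
s [-0.8   1.55  1.12  1.71 -0.19  0.99 -0.32] err 0.0 dq 0.01 mar 0.16
   e [399. 392. 345.] w [613. 113. 194.] {'knob': (77, 209), 'tip': (82, 211), 'post': (127, 207), 'mug': (214, 151), 'cup': (116, 94), 'disp': (157, 91)}
-114.4 (520, -230)
a [-0.69  1.49  1.18  1.66 -0.12  0.98 -0.25] err 0.0 dq 0.01 mar 0.14
s [-0.68  1.57  1.14  1.63 -0.16  0.96 -0.29] err 0.0 dq 0.01 mar 0.14
   e [443. 341. 339.] w [648.  53. 194.] {'knob': (95, 278), 'tip': (104, 281), 'post': (140, 272), 'mug': (224, 209), 'cup': (106, 101), 'disp': (115, 71)}
-114.4 (480, -260)
a [-0.68  1.49  1.18  1.78 -0.12  0.84 -0.23] err 0.0 dq 0.01 mar 0.14
s [-0.67  1.56  1.13  1.75 -0.16  0.83 -0.28] err 0.0 dq 0.01 m
[... 1685 characters left out ...]
162, 352), 'mug': (235, 247), 'cup': (133, 143), 'disp': (106, 93)}
-130 (450, -260)
a [-0.57  1.49  1.18  1.66 -0.16  1.12 -0.28] err 0.0 dq 0.02 mar 0.14
s [-0.56  1.56  1.14  1.63 -0.21  1.1  -0.32] err 0.0 dq 0.01 mar 0.14
   e [479. 288. 340.] w [650. -22. 194.] {'knob': (121, 348), 'tip': (130, 349), 'post': (164, 346), 'mug': (220, 227), 'cup': (131, 137), 'disp': (98, 92)}
-130 (440, -200)
a [-0.67  1.48  1.17  1.68 -0.18  1.18 -0.31] err 0.0 dq 0.02 mar 0.15
s [-0.66  1.56  1.12  1.66 -0.23  1.16 -0.35] err 0.0 dq 0.01 mar 0.15
   e [449. 333. 345.] w [640.  38. 194.] {'knob': (104, 288), 'tip': (112, 290), 'post': (148, 285), 'mug': (218, 178), 'cup': (108, 106), 'disp': (107, 82)}
```

Shifting 80 mm in −y before lowering gives over 100 mm from the arm's axis to the strainer and hook.

```bash
python3 - <<'E'
from h import *
from kin import toolR
R=toolR(-114.4,20,90,1)
plan(np.array([482,-250,125])+19*R[:,2],Rn.from_matrix(R),vmax=25)
E
```

```text
t 16.07 at [ 478.3 -187.2  124.6] [110.4  -0.  -24.3] w 55.5 F [-0.2 -1.  -1.5] n 4
1 slide [7.3, 5.0, 17.8] turn [-0.1, -0.0, 0.0]
2 slide [7.3, 4.9, 17.8] turn [-0.1, -0.0, 0.0]
3 slide [7.3, 4.9, 17.8] turn [-0.1, -0.1, 0.0]
4 slide [7.2, 4.9, 17.7] turn [-0.1, -0.0, 0.0]
end [ 474.6 -266.2  118.5]
```

Request:
play_rows([
  {"slide": [7,5,18],"turn": [-0.1,0,0],"hand": 40},
  {"slide": [7,5,18],"turn": [-0.1,0,0],"hand": 40},
  {"slide": [7,5,18],"turn": [-0.1,0,0],"hand": 40},
  {"slide": [7,5,18],"turn": [-0.1,0,0],"hand": 40},
  {"slide": [0,0,0],"turn": [0,0,0],"hand": 40},
])

```text
clock: 16.7
eef_pos: [472.1, -268.2, 118.8]
tool_rot: [1.918, -0.0, -0.427]
force: [-0.7, 0.4, -1.7]
width: 55.3
```

```bash
python3 - <<'E'
from h import *
from kin import toolR
R=toolR(-114.4,20,90,1)
snap('scene','s9');z=load('s9')
P=cloud(z).reshape(-1,3);P=P[~np.isnan(P[:,0])]
p,Rr,s=pose(); g=p-19*Rr.as_matrix()[:,2]; print('grasp pt',np.round(g,1))
q=P[(abs(P[:,0]-g[0])<60)&(abs(P[:,1]-g[1])<60)&(P[:,2]>g[2]+30)&(P[:,2]<g[2]+75)]; print('keeper top z',np.percentile(q[:,2],[50,80,95,99]))
# lid plane normal fit
qq=q[q[:,2]>g[2]+42]; c=qq.mean(0); n=np.linalg.svd(qq-c)[2][2]; print('normal',np.round(n,3),len(qq),c)
cv2.imwrite('pics/c12.png',cv2.resize(z['im'][130:300,180:420],None,fx=3.3,fy=3.3,interpolation=cv2.INTER_CUBIC))
plan(np.array([482,-250,85])+19*R[:,2],Rn.from_matrix(R),vmax=15)
E
```

```text
grasp pt [ 480.3 -250.9  124.9]
keeper top z [175.57459995 184.02591262 187.19506499 188.98614196]
normal [0.114 0.08  0.99 ] 353 [ 484.37178616 -252.40522786  179.34456277]
t 16.75 at [ 473.  -267.1  118.4] [109.9  -0.  -24.4] w 55.3 F [ 0.1  0.8 -1.1] n 3
1 slide [0.4, -12.7, 4.1] turn [0.0, -0.0, 0.0]
2 slide [0.4, -12.7, 4.1] turn [0.0, -0.0, 0.0]
3 slide [0.3, -12.7, 4.0] turn [0.1, -0.0, 0.0]
end [ 474.6 -266.2   78.5]
```

View pics/c12.png

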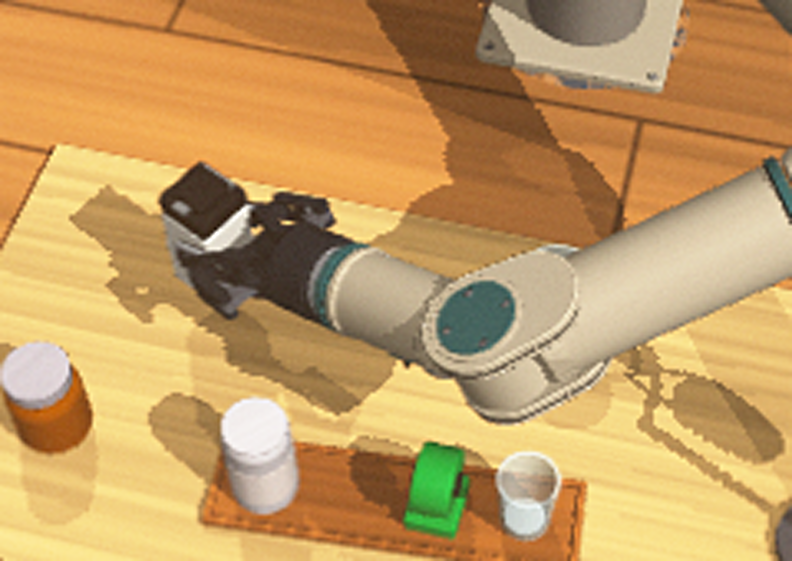

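Request:
play_rows([
  {"slide": [0,-13,4],"turn": [0,0,0],"hand": 40},
  {"slide": [0,-13,4],"turn": [0,0,0],"hand": 40},
  {"slide": [0,-11,4],"turn": [0,0,0],"hand": 40},
  {"slide": [0,0,0],"turn": [0,0,0],"hand": 40},
])

```text
clock: 17.25
eef_pos: [474.0, -264.7, 78.3]
tool_rot: [1.918, 0.002, -0.422]
force: [-0.1, -0.4, -1.6]
width: 55.4
```

```bash
python3 - <<'E'
from h import *
from kin import toolR
R=toolR(-114.4,20,90,1)
plan(np.array([482,-250,81])+19*R[:,2],Rn.from_matrix(R),vmax=3)
E
```

```text
t 17.25 at [ 474.  -264.7   78.3] [ 1.099e+02  1.000e-01 -2.420e+01] w 55.4 F [-0.1 -0.4 -1.6] n 2
1 slide [0.6, -1.6, 1.2] turn [0.1, -0.1, 0.1]
2 slide [0.6, -1.5, 1.2] turn [0.0, -0.1, 0.1]
end [ 474.6 -266.3   74.5]
```

Request:
play_rows([
  {"slide": [0,-1.9,0.7],"turn": [0,0,0],"hand": 40},
  {"slide": [0,0,0],"turn": [0,0,0],"hand": 40},
])

```text
clock: 17.5
eef_pos: [474.3, -265.0, 77.9]
tool_rot: [1.919, -0.001, -0.423]
force: [0.6, -0.2, -1.0]
width: 55.2
```

Request:
play_rows([
  {"slide": [0,-0.9,0.3],"turn": [0,0,0],"hand": 40},
  {"slide": [0,0,0],"turn": [0,0,0],"hand": 40},
])

```text
clock: 17.75
eef_pos: [474.3, -264.9, 76.7]
tool_rot: [1.919, -0.001, -0.423]
force: [-0.3, 0.9, -1.5]
width: 55.3
```

Request:
play_rows([
  {"slide": [0,-1.4,0.5],"turn": [0,0,0],"hand": 40},
  {"slide": [0,0,0],"turn": [0,0,0],"hand": 40},
])

```text
clock: 18.0
eef_pos: [474.3, -265.0, 75.5]
tool_rot: [1.918, -0.0, -0.423]
force: [-0.4, 0.5, -0.5]
width: 55.1
```

Request:
play_rows([
  {"slide": [0,-0.9,0.3],"turn": [0,0,0],"hand": 40},
  {"slide": [0,0,0],"turn": [0,0,0],"hand": 40},
])

```text
clock: 18.25
eef_pos: [474.2, -265.1, 75.5]
tool_rot: [1.917, -0.001, -0.423]
force: [0.1, 2.7, 5.6]
width: 55.2
```

Contact is felt at the expected height (grasp point z ≈ 82). I'll release and back away along the tool axis.

Request:
play_rows([
  {"slide": [0,0,0],"turn": [0,0,0],"hand": 58},
  {"slide": [0,0,0],"turn": [0,0,0],"hand": 68},
  {"slide": [0,0,0],"turn": [0,0,0],"hand": 80},
  {"slide": [0,0,0],"turn": [0,0,0],"hand": 85},
  {"slide": [0,0,0],"turn": [0,0,0],"hand": 85},
])

```text
clock: 18.88
eef_pos: [474.2, -264.9, 74.1]
tool_rot: [1.919, -0.0, -0.423]
force: [0.1, 0.0, 0.8]
width: 84.9
```

Request:
play_rows([
  {"slide": [0,0,-10],"turn": [0,0,0],"hand": 85},
  {"slide": [0,0,-20],"turn": [0,0,0],"hand": 85},
  {"slide": [0,0,-30],"turn": [0,0,0],"hand": 85},
  {"slide": [0,0,-35],"turn": [0,0,0],"hand": 85},
  {"slide": [0,0,0],"turn": [0,0,0],"hand": 85},
])

```text
clock: 19.5
eef_pos: [514.1, -180.9, 107.0]
tool_rot: [1.921, -0.002, -0.417]
force: [-0.2, -0.1, -0.4]
width: 85.2
```

```bash
python3 - <<'E'
from h import *
snap('wrist','w10');snap('top','t10')
z=load('t10')
cv2.imwrite('pics/c13.png',cv2.resize(z['im'][120:240,250:450],None,fx=4,fy=4,interpolation=cv2.INTER_CUBIC))
for n in('w10','t10'):
  P=cloud(load(n)).reshape(-1,3);P=P[~np.isnan(P[:,0])]
  q=P[(P[:,0]>420)&(P[:,0]<540)&(P[:,1]>-330)&(P[:,1]<-190)&(P[:,2]>125)&(P[:,2]<148)]
  if len(q)>5: print(n,len(q),cv2.minAreaRect(q[:,:2].astype(np.float32)),np.percentile(q[:,2],[2,50,98]))
p,R,s=pose();print(np.round(p,1),np.round(s['qpos'],2))
E
```

```text
w10 1141 ((489.35418701171875, -235.6964111328125), (21.86528968811035, 58.429378509521484), 52.842227935791016) [125.35606037 130.86351818 140.82895495]
t10 473 ((478.21746826171875, -259.0474548339844), (56.652706146240234, 58.438446044921875), 64.92533111572266) [127.2229617  136.44411082 145.34090624]
[ 511.  -183.1  106.7] [-0.77  1.52  1.15  1.63 -0.15  1.07 -0.3 ]
```

View pics/c13.png

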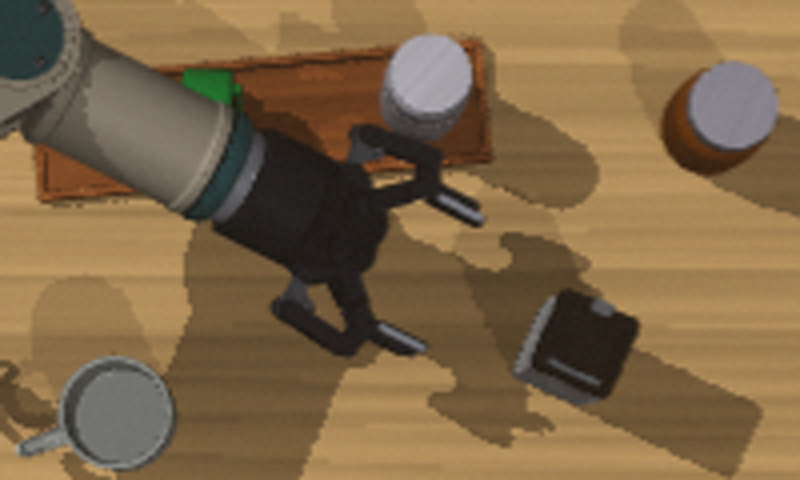

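View pics/w10.png

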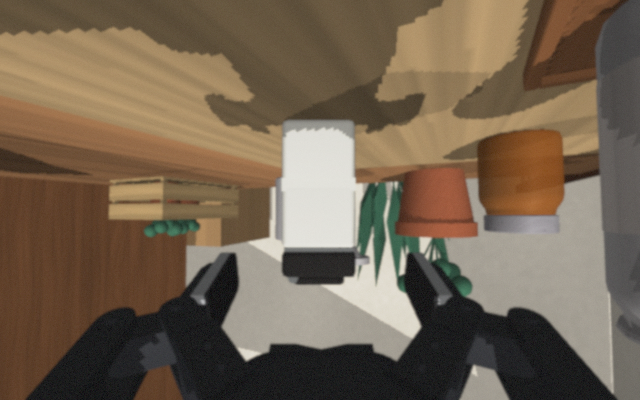

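The keeper stands upright, alone, at about (478,−259), with its lid at crop pixel (580,345). Next I'll retreat up, turn the tool back to vertical and take it from above.

```bash
python3 - <<'E'
from sim import *
A=np.array
q=A(h.read_state()['qpos'])
w=[('up',A([515.,-165,240]),toolR(-114.4,20,90,1)),('unrot',A([500.,-230,270]),h.down(-24.4).as_matrix()),('above',A([478.,-259,230]),h.down(-24.4).as_matrix()),('g',A([478.,-259,81]),h.down(-24.4).as_matrix()),('l',A([478.,-259,200]),h.down(-24.4).as_matrix()),('gap',A([648.,-83,200]),h.down(5.1).as_matrix()),('dn',A([648.,-83,88]),h.down(5.1).as_matrix())]
chain(q,w)
h.plan([515,-165,240],Rn.from_matrix(toolR(-114.4,20,90,1)),vmax=35)
E
```

```text
up [-0.81  1.35  1.27  1.63 -0.04  1.17 -0.2 ] err 0.0 dq 0.01 mar 0.05
unrot [-0.17  0.58  0.88  1.76 -0.51  1.05  0.47] err 0.0 dq 0.10 mar 0.06
above [-0.08  0.61  0.84  1.83 -0.55  0.95  0.58] err 0.0 dq 0.01 mar 0.44
g [ 0.05  0.79  0.63  1.95 -0.77  0.65  0.76] err 0.0 dq 0.03 mar 0.33
l [-0.06  0.64  0.81  1.87 -0.59  0.89  0.61] err 0.0 dq 0.02 mar 0.34
gap [-0.28  0.75  0.67  1.55 -0.52  1.02  0.62] err 0.0 dq 0.04 mar 0.51
dn [-0.24  0.88  0.58  1.63 -0.62  0.82  0.7 ] err 0.0 dq 0.02 mar 0.48
t 19.6 at [ 511.  -183.1  106.7] [110.   -0.  -24.2] w 85.2 F [0.2 0.3 0.9] n 4
1 slide [-0.9, 29.8, -15.6] turn [0.0, -0.0, 0.0]
2 slide [-0.9, 29.8, -15.6] turn [0.0, -0.1, 0.0]
3 slide [-1.0, 29.8, -15.7] turn [0.0, -0.0, 0.0]
4 slide [-0.9, 29.7, -15.6] turn [0.0, -0.1, 0.0]
end [ 515.  -165.1  240. ]
```

Request:
play_rows([
  {"slide": [0,30,-15],"turn": [0,0,0],"hand": 85},
  {"slide": [0,30,-15],"turn": [0,0,0],"hand": 85},
  {"slide": [0,20,-10],"turn": [4,0,0],"hand": 85},
  {"slide": [0,20,-5],"turn": [6,0,0],"hand": 85},
  {"slide": [0,0,0],"turn": [0,0,0],"hand": 85},
])

```text
clock: 20.23
eef_pos: [512.2, -179.7, 219.3]
tool_rot: [2.095, -0.005, -0.429]
force: [0.1, -0.4, -1.2]
width: 84.7
```

```bash
python3 - <<'E'
from h import *
plan([490,-225,260],down(-24.4),wmax=6.5)
print(np.round(pose()[2]['qpos'],2))
E
```

```text
t 20.23 at [ 512.2 -179.7  219.3] [120.1  -0.3 -24.6] w 84.7 F [ 0.1 -0.4 -1.2] n 10
1 slide [-0.1, 6.1, 2.3] turn [6.0, -0.0, -0.0]
2 slide [-0.1, 6.3, 1.7] turn [6.0, -0.0, -0.0]
3 slide [-0.1, 6.4, 1.0] turn [6.0, -0.0, -0.0]
4 slide [-0.1, 6.5, 0.4] turn [6.0, -0.0, -0.0]
5 slide [-0.1, 6.5, -0.3] turn [6.0, -0.0, -0.0]
6 slide [-0.1, 6.4, -1.0] turn [6.0, -0.0, -0.0]
7 slide [-0.1, 6.2, -1.7] turn [6.0, -0.1, -0.1]
8 slide [-0.2, 6.0, -2.3] turn [6.0, -0.0, -0.0]
9 slide [-0.2, 5.8, -2.9] turn [6.0, -0.1, -0.1]
10 slide [-0.1, 5.4, -3.6] turn [5.9, -0.0, -0.0]
end [ 490. -225.  260.]
[-0.77  1.24  1.22  1.68 -0.11  1.08 -0.16]
```

Request:
play_rows([
  {"slide": [0,6,2],"turn": [6,0,0],"hand": 85},
  {"slide": [0,6,2],"turn": [6,0,0],"hand": 85},
  {"slide": [0,6,1],"turn": [6,0,0],"hand": 85},
  {"slide": [0,7,0],"turn": [6,0,0],"hand": 85},
  {"slide": [0,7,0],"turn": [6,0,0],"hand": 85},
])

```text
clock: 20.85
eef_pos: [502.2, -200.5, 235.3]
tool_rot: [2.619, 0.002, -0.424]
force: [-0.4, 1.3, -1.1]
width: 85.3
```

Request:
play_rows([
  {"slide": [0,6,-1],"turn": [6,0,0],"hand": 85},
  {"slide": [0,6,-2],"turn": [6,0,0],"hand": 85},
  {"slide": [0,6,-2],"turn": [6,0,0],"hand": 85},
  {"slide": [0,6,-3],"turn": [6,0,0],"hand": 85},
  {"slide": [0,5,-4],"turn": [6,0,0],"hand": 85},
])

```text
clock: 21.48
eef_pos: [492.1, -222.4, 255.9]
tool_rot: [-3.14, 0.002, -0.424]
force: [-0.1, 0.9, -0.5]
width: 85.1
```

Request:
play_rows([
  {"slide": [0,0,0],"turn": [0,0,0],"hand": 85},
])

```text
clock: 21.6
eef_pos: [491.0, -225.5, 256.7]
tool_rot: [3.139, 0.0, -0.43]
force: [0.0, 0.3, -0.6]
width: 85.0
```

```bash
python3 - <<'E'
from h import *
snap('wrist','w11');snap('top','t11');snap('scene','s11')
for n in('w11','t11','s11'):
  P=cloud(load(n)).reshape(-1,3);P=P[~np.isnan(P[:,0])]
  for z0,z1 in((127,137),(137,146)):
    q=P[(P[:,0]>420)&(P[:,0]<540)&(P[:,1]>-330)&(P[:,1]<-190)&(P[:,2]>z0)&(P[:,2]<z1)]
    if len(q)>5: print(n,z0,len(q),cv2.minAreaRect(q[:,:2].astype(np.float32)),np.percentile(q[:,2],[2,50,98]))
plan([478,-259,200],down(-24.8),vmax=40)
E
```

```text
w11 127 1267 ((478.98651123046875, -254.22824096679688), (55.11396789550781, 57.21310806274414), 64.79713439941406) [128.67586623 133.12713544 136.53863119]
w11 137 1617 ((480.489501953125, -255.4246368408203), (36.55868148803711, 52.911685943603516), 66.74020385742188) [137.40337951 141.19910748 142.74009288]
s11 127 138 ((478.9045715332031, -256.67401123046875), (59.32042694091797, 58.031211853027344), 67.41854858398438) [127.92345395 132.61299956 136.42251071]
s11 137 165 ((481.71661376953125, -257.4495544433594), (48.35801315307617, 50.41469955444336), 69.82991790771484) [137.47297152 140.95883881 145.50913579]
t 21.75 at [ 493.3 -221.1  255.5] [ 1.799e+02  1.000e-01 -2.420e+01] w 85.1 F [0.3 0.5 0.2] n 2
1 slide [0.8, 20.4, 27.8] turn [0.1, 0.1, 0.3]
2 slide [0.9, 20.4, 27.8] turn [0.0, 0.0, 0.3]
end [ 477.9 -259.   200. ]
```

View pics/w11.png

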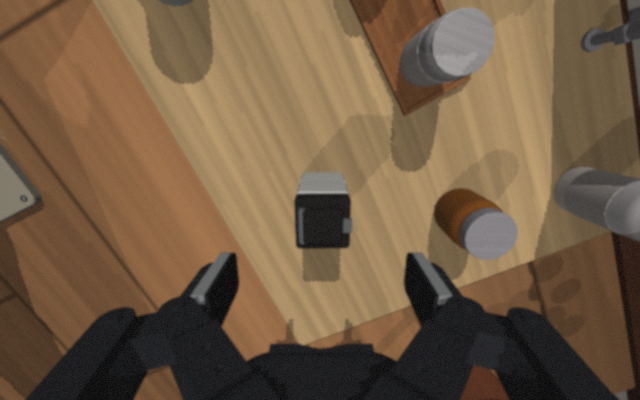

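The keeper's lid is centred between the fingers (296–351, 195–248). Moving over it, then down.

Request:
play_rows([
  {"slide": [0,19,28],"turn": [0,0,0],"hand": 85},
  {"slide": [0,19,28],"turn": [0,0,0],"hand": 85},
  {"slide": [0,0,0],"turn": [0,0,0],"hand": 85},
  {"slide": [0,0,0],"turn": [0,0,0],"hand": 85},
])

```text
clock: 22.25
eef_pos: [478.7, -256.0, 201.0]
tool_rot: [3.14, -0.0, -0.421]
force: [1.5, 0.1, -0.3]
width: 85.0
```

```bash
python3 - <<'E'
from h import *
snap('wrist','w12')
P=cloud(load('w12')).reshape(-1,3);P=P[~np.isnan(P[:,0])]
q=P[(P[:,0]>420)&(P[:,0]<540)&(P[:,1]>-330)&(P[:,1]<-190)&(P[:,2]>127)&(P[:,2]<146)]
print(len(q),cv2.minAreaRect(q[:,:2].astype(np.float32)))
plan([479,-257,84],down(-24.6),vmax=30)
E
```

```text
4765 ((478.8592224121094, -254.712646484375), (55.39773941040039, 57.10654830932617), 65.4501724243164)
t 22.3 at [ 479.  -256.1  201.4] [ 1.799e+02 -1.000e-01 -2.410e+01] w 85.0 F [ 0.1 -0.1  0.6] n 4
1 slide [0.1, 0.2, 29.4] turn [0.0, -0.0, 0.1]
2 slide [0.0, 0.2, 29.3] turn [0.0, -0.0, 0.1]
3 slide [0.1, 0.1, 29.4] turn [0.0, -0.0, 0.2]
4 slide [0.0, 0.2, 29.3] turn [0.1, -0.1, 0.1]
end [ 478.9 -257.    84. ]
```

View pics/w12.png

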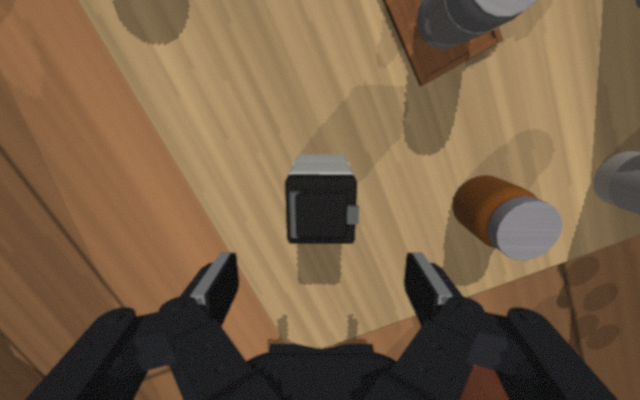

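Request:
play_rows([
  {"slide": [0,0,29],"turn": [0,0,0],"hand": 85},
  {"slide": [0,0,29],"turn": [0,0,0],"hand": 85},
  {"slide": [0,0,29],"turn": [0,0,0],"hand": 85},
  {"slide": [0,0,29],"turn": [0,0,0],"hand": 85},
  {"slide": [0,0,0],"turn": [0,0,0],"hand": 85},
])

```text
clock: 22.92
eef_pos: [477.7, -255.9, 84.2]
tool_rot: [3.141, 0.002, -0.421]
force: [-0.3, 0.1, 1.2]
width: 85.0
```

Request:
play_rows([
  {"slide": [0,0,0],"turn": [0,0,0],"hand": 60},
  {"slide": [0,0,0],"turn": [0,0,0],"hand": 45},
  {"slide": [0,0,0],"turn": [0,0,0],"hand": 40},
  {"slide": [0,0,0],"turn": [0,0,0],"hand": 40},
  {"slide": [0,0,0],"turn": [0,0,0],"hand": 40},
])

```text
clock: 23.55
eef_pos: [478.5, -257.8, 86.5]
tool_rot: [3.141, -0.003, -0.423]
force: [-0.9, 0.6, 6.6]
width: 55.2
```

Request:
play_rows([
  {"slide": [0,0,-15],"turn": [0,0,0],"hand": 40},
  {"slide": [0,0,-40],"turn": [0,0,0],"hand": 40},
  {"slide": [0,0,-45],"turn": [0,0,0],"hand": 40},
  {"slide": [0,0,-45],"turn": [0,0,0],"hand": 40},
  {"slide": [0,0,0],"turn": [0,0,0],"hand": 40},
])

```text
clock: 24.18
eef_pos: [479.2, -259.0, 234.1]
tool_rot: [3.14, -0.008, -0.423]
force: [-0.4, 1.0, -1.9]
width: 55.4
```

```bash
python3 - <<'E'
from h import *
plan([648,-83,232],down(5.1),vmax=40)
E
```

```text
t 24.18 at [ 479.2 -259.   234.1] [179.9  -0.5 -24.3] w 55.4 F [-0.4  1.  -1.9] n 7
1 slide [11.6, -32.8, 0.3] turn [0.0, -0.1, -4.2]
2 slide [14.0, -31.9, 0.3] turn [0.0, -0.1, -4.2]
3 slide [16.3, -30.8, 0.3] turn [0.0, -0.0, -4.2]
4 slide [18.6, -29.5, 0.3] turn [0.0, -0.1, -4.2]
5 slide [20.6, -28.0, 0.3] turn [0.1, -0.0, -4.2]
6 slide [22.7, -26.5, 0.3] turn [0.0, -0.1, -4.2]
7 slide [24.5, -24.7, 0.3] turn [0.1, -0.0, -4.2]
end [648. -83. 232.]
```

Request:
play_rows([
  {"slide": [12,-33,0],"turn": [0,0,-4.2],"hand": 40},
  {"slide": [14,-32,0],"turn": [0,0,-4.2],"hand": 40},
  {"slide": [16,-31,0],"turn": [0,0,-4.2],"hand": 40},
  {"slide": [19,-29,0],"turn": [0,0,-4.2],"hand": 40},
  {"slide": [21,-28,0],"turn": [0,0,-4.2],"hand": 40},
])

```text
clock: 24.8
eef_pos: [598.9, -130.6, 229.0]
tool_rot: [3.141, 0.002, -0.054]
force: [-0.0, -0.5, -1.7]
width: 55.7
```

Request:
play_rows([
  {"slide": [22,-27,0],"turn": [0,-0.2,-4.2],"hand": 40},
  {"slide": [24,-25,0],"turn": [0,-0.3,-4.2],"hand": 40},
  {"slide": [0,0,0],"turn": [0,0,0],"hand": 40},
  {"slide": [0,0,0],"turn": [0,0,0],"hand": 40},
])

```text
clock: 25.3
eef_pos: [645.0, -81.2, 228.9]
tool_rot: [3.14, 0.011, 0.089]
force: [0.1, -0.9, -1.4]
width: 55.2
```

```bash
python3 - <<'E'
from h import *
plan([648,-83,232],down(5.1),vmax=40)
snap('wrist','w13');snap('scene','s13')
P=cloud(load('s13')).reshape(-1,3);P=P[~np.isnan(P[:,0])]
q=P[(abs(P[:,0]-650)<45)&(abs(P[:,1]+84)<45)&(P[:,2]>155)&(P[:,2]<250)]
print(np.round(np.percentile(q,[1,99],axis=0)))
cv2.imwrite('pics/c14.png',cv2.resize(load('s13')['im'][150:330,200:400],None,fx=3.3,fy=3.3,interpolation=cv2.INTER_CUBIC))
E
```

```text
t 25.3 at [645.  -81.2 228.9] [179.9   0.6   5.1] w 55.2 F [ 0.1 -0.9 -1.4] n 1
1 slide [2.8, 2.1, -3.1] turn [0.1, 0.6, 0.0]
end [648. -83. 232.]
[[ 617. -105.  159.]
 [ 684.  -52.  249.]]
```

View pics/c14.png

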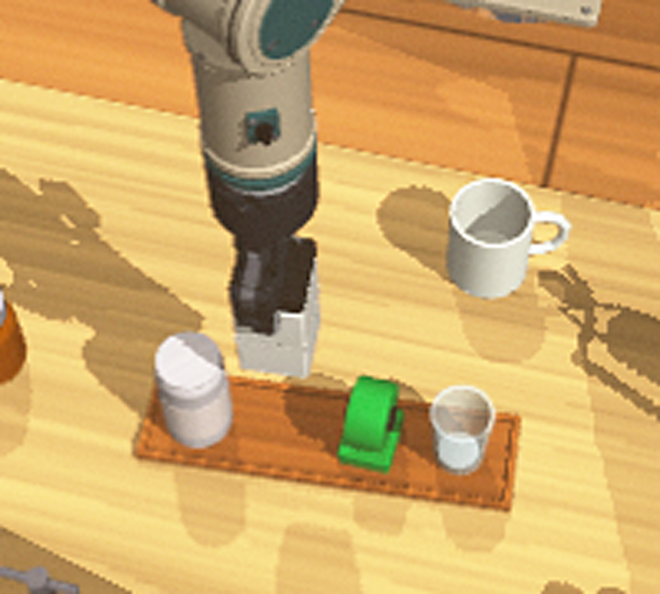

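View pics/w13.png

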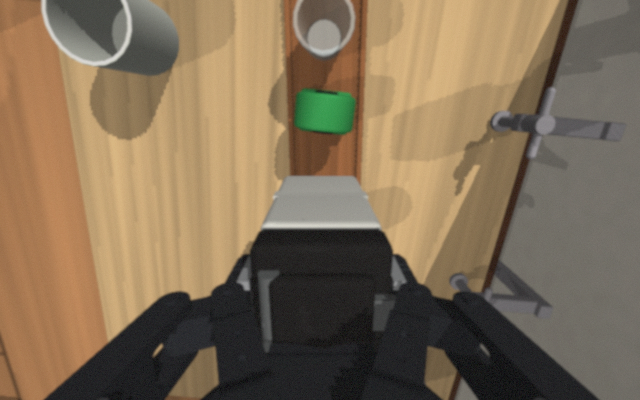

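The keeper hangs square over the gap, between the tin (190,390) and the green dispenser (370,420). I'll descend with a small correction.

```bash
python3 - <<'E'
from h import *
plan([647.5,-84.5,110],down(5.1),vmax=30)
E
```

```text
t 25.4 at [645.  -82.  229.4] [179.9   0.6   5. ] w 55.6 F [-0.4 -0.1 -1.7] n 4
1 slide [0.9, 0.7, 29.8] turn [0.0, 0.1, -0.0]
2 slide [0.8, 0.6, 29.9] turn [0.0, 0.2, -0.0]
3 slide [0.7, 0.7, 29.9] turn [0.0, 0.1, -0.0]
4 slide [0.6, 0.6, 29.8] turn [0.1, 0.2, -0.1]
end [647.5 -84.5 110. ]
```

Request:
play_rows([
  {"slide": [1,1,30],"turn": [0,0.2,0],"hand": 40},
  {"slide": [1,1,30],"turn": [0,0.2,0],"hand": 40},
  {"slide": [0.5,0.5,28],"turn": [0,0.2,0],"hand": 40},
  {"slide": [0,0,28],"turn": [0,0,0],"hand": 40},
  {"slide": [0,0,0],"turn": [0,0,0],"hand": 40},
])

```text
clock: 26.02
eef_pos: [646.1, -83.5, 111.7]
tool_rot: [-3.141, 0.003, 0.088]
force: [-0.1, -0.4, -0.4]
width: 55.2
```

```bash
python3 - <<'E'
from h import *
plan([647.5,-84.5,94],down(5.1),vmax=30)
snap('top','t14');snap('scene','s14')
cv2.imwrite('pics/c15.png',np.hstack([cv2.resize(load('t14')['im'][110:190,250:390],None,fx=2.85,fy=2.85,interpolation=cv2.INTER_CUBIC)[:228],cv2.resize(load('s14')['im'][220:314,230:380],None,fx=2.43,fy=2.43,interpolation=cv2.INTER_CUBIC)[:228]]))
E
```

```text
t 26.02 at [646.1 -83.5 111.7] [-180.     0.2    5.1] w 55.2 F [-0.1 -0.4 -0.4] n 1
1 slide [1.4, 1.2, 17.7] turn [-0.0, 0.2, -0.0]
end [647.5 -84.5  94. ]
```

View pics/c15.png

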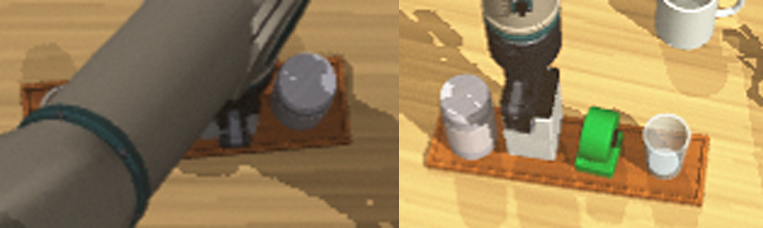

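The keeper is in the gap, clear of both neighbours. Lowering to the tray floor.

Request:
play_rows([
  {"slide": [1,0,9],"turn": [0,0.1,0],"hand": 40},
  {"slide": [0,0,7],"turn": [0,0,0],"hand": 40},
  {"slide": [0,0,0],"turn": [0,0,0],"hand": 40},
])

```text
clock: 26.5
eef_pos: [648.9, -82.7, 97.0]
tool_rot: [3.141, -0.002, 0.09]
force: [0.5, -0.4, -1.8]
width: 55.5
```

Request:
play_rows([
  {"slide": [0,0,1.5],"turn": [0,0,0],"hand": 40},
  {"slide": [0,0,0],"turn": [0,0,0],"hand": 40},
])

```text
clock: 26.75
eef_pos: [649.4, -83.0, 96.1]
tool_rot: [3.141, -0.003, 0.09]
force: [0.6, 0.7, -1.0]
width: 55.5
```

Request:
play_rows([
  {"slide": [0,0,1.5],"turn": [0,0,0],"hand": 40},
  {"slide": [0,0,0],"turn": [0,0,0],"hand": 40},
])

```text
clock: 27.0
eef_pos: [649.3, -82.9, 94.5]
tool_rot: [3.141, -0.003, 0.09]
force: [0.1, 0.2, -2.1]
width: 55.6
```

Request:
play_rows([
  {"slide": [0,0,1],"turn": [0,0,0],"hand": 40},
  {"slide": [0,0,0],"turn": [0,0,0],"hand": 40},
])

```text
clock: 27.25
eef_pos: [649.3, -83.0, 93.5]
tool_rot: [3.141, -0.003, 0.09]
force: [-0.4, 0.3, -0.7]
width: 55.6
```

Request:
play_rows([
  {"slide": [0,0,1],"turn": [0,0,0],"hand": 40},
  {"slide": [0,0,0],"turn": [0,0,0],"hand": 40},
])

```text
clock: 27.5
eef_pos: [649.5, -83.0, 92.6]
tool_rot: [3.141, -0.003, 0.09]
force: [0.0, -0.1, -1.3]
width: 55.4
```

Request:
play_rows([
  {"slide": [0,0,1],"turn": [0,0,0],"hand": 40},
  {"slide": [0,0,0],"turn": [0,0,0],"hand": 40},
])

```text
clock: 27.75
eef_pos: [649.5, -83.1, 92.6]
tool_rot: [3.141, -0.004, 0.09]
force: [-2.8, 0.4, 6.1]
width: 55.2
```

Contact is felt at the expected height (92.6). Opening gently and retreating up.

Request:
play_rows([
  {"slide": [0,0,0],"turn": [0,0,0],"hand": 58},
  {"slide": [0,0,0],"turn": [0,0,0],"hand": 66},
  {"slide": [0,0,0],"turn": [0,0,0],"hand": 76},
  {"slide": [0,0,0],"turn": [0,0,0],"hand": 80},
  {"slide": [0,0,-10],"turn": [0,0,0],"hand": 80},
])

```text
clock: 28.38
eef_pos: [648.7, -82.8, 101.1]
tool_rot: [3.141, -0.002, 0.09]
force: [0.4, 0.3, 0.0]
width: 79.8
```

Request:
play_rows([
  {"slide": [0,0,-30],"turn": [0,0,0],"hand": 80},
  {"slide": [0,0,-45],"turn": [0,0,0],"hand": 80},
  {"slide": [0,0,-50],"turn": [0,0,0],"hand": 80},
  {"slide": [-40,0,-30],"turn": [0,0,0],"hand": 80},
  {"slide": [-50,0,0],"turn": [0,0,0],"hand": 80},
])

```text
clock: 29.0
eef_pos: [560.4, -92.2, 259.4]
tool_rot: [3.139, -0.01, 0.09]
force: [0.1, -0.7, -0.2]
width: 80.0
```

Request:
play_rows([
  {"slide": [-50,0,0],"turn": [0,0,0],"hand": 80},
  {"slide": [0,0,0],"turn": [0,0,0],"hand": 80},
])

```text
clock: 29.25
eef_pos: [505.4, -96.0, 256.9]
tool_rot: [-3.14, -0.002, 0.086]
force: [1.5, -0.1, -0.1]
width: 79.8
```

```bash
python3 - <<'E'
from h import *
snap('top','t15');snap('scene','s15')
s=read_state();print(s['clock'],s['eef_pos'])
cv2.imwrite('pics/c16.png',cv2.resize(load('s15')['im'][170:320,170:480],None,fx=2.55,fy=2.55,interpolation=cv2.INTER_CUBIC))
cv2.imwrite('pics/c17.png',cv2.resize(load('t15')['im'][110:250,140:450],None,fx=2.55,fy=2.55,interpolation=cv2.INTER_CUBIC))
for n in('s15','t15'):
  P=cloud(load(n)).reshape(-1,3);P=P[~np.isnan(P[:,0])]
  for nm,b in dict(keeper=(600,700,-130,-35,130,143),tin=(600,700,-200,-125,115,130),disp=(590,680,-50,25,80,106),cup=(590,690,35,110,70,100),knob=(490,570,260,350,205,240),mug=(380,500,10,120,85,110)).items():
    q=P[(P[:,0]>b[0])&(P[:,0]<b[1])&(P[:,1]>b[2])&(P[:,1]<b[3])&(P[:,2]>b[4])&(P[:,2]<b[5])]
    if len(q)>4: print(n,nm,len(q),np.round(np.median(q,0)),[np.round(x) for x in cv2.minAreaRect(q[:,:2].astype(np.float32))])
E
```

```text
29.35 [510.14530966 -95.43966031 257.12985661]
s15 keeper 218 [662. -72. 139.] [array([649., -83.]), array([58., 57.]), np.float64(6.0)]
s15 tin 305 [ 659. -156.  124.] [array([ 658., -158.]), array([54., 56.]), np.float64(79.0)]
s15 disp 229 [649.  -8.  95.] [array([642.,  -7.]), array([54., 38.]), np.float64(0.0)]
s15 cup 194 [626.  67.  87.] [array([633.,  68.]), array([52., 53.]), np.float64(73.0)]
s15 knob 106 [536. 304. 229.] [array([524., 300.]), array([40., 23.]), np.float64(41.0)]
s15 mug 225 [428.  54.  95.] [array([436.,  57.]), array([88., 79.]), np.float64(73.0)]
t15 keeper 124 [666. -66. 139.] [array([661., -74.]), array([41., 74.]), np.float64(43.0)]
t15 tin 300 [ 657. -161.  124.] [array([ 659., -162.]), array([53., 48.]), np.float64(60.0)]
t15 disp 250 [636. -10.  94.] [array([639., -11.]), array([35., 56.]), np.float64(90.0)]
t15 cup 137 [637.  66.  89.] [array([632.,  64.]), array([52., 51.]), np.float64(86.0)]
t15 knob 109 [527. 301. 228.] [array([518., 303.]), array([23., 44.]), np.float64(89.0)]
t15 mug 79 [443.  81.  95.] [array([441.,  76.]), array([22., 87.]), np.float64(54.0)]
```

View pics/c16.png

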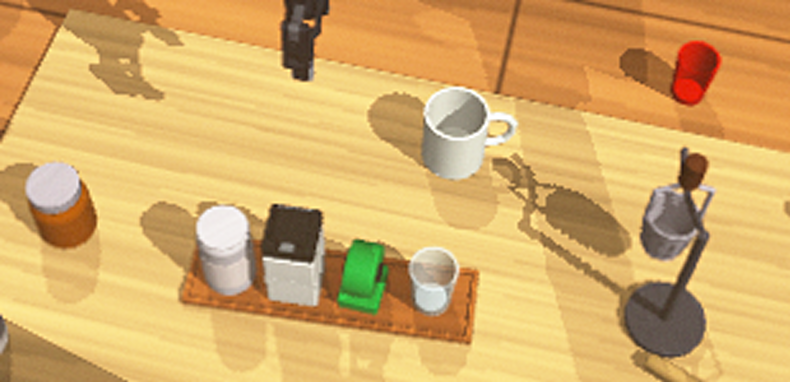

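View pics/c17.png

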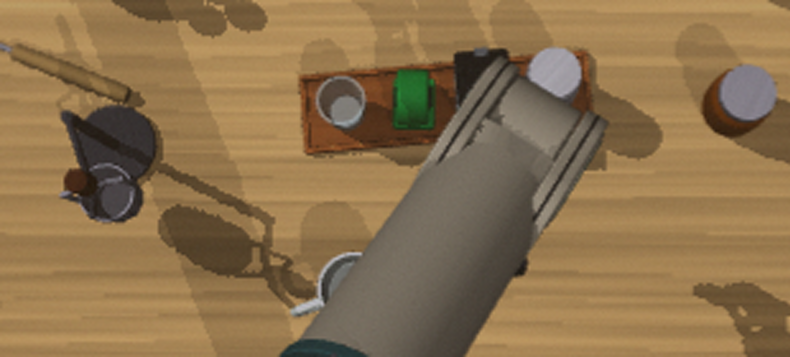

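Both pictures show the end state asked for. The keeper stands lid up between tin and dispenser (crop pixel (293,255)), the strainer hangs on the hook (675,215), the neighbours have not moved, and the arm is clear. Handing in.

```bash
python3 -c "
from cell import *
print(finish_job())"
```

```text
the job is handed in; nothing more can be done
None
```

All three steps were done in the order asked, and the job was handed in at about 29 s of the 70 s allowed. `finish_job()` gives no verdict, so these are my own checks.

- **Strainer:** I took it by the knob and hung it by its bail on the hook seat. It was still hanging there in the last pictures, with the knob at about z 229 mm, the height expected for a seated bail.
- **Keeper on the board:** I gripped it, turned it upright in the air and stood it on the open board at about (479, −256). I let go and backed away, and the pictures showed it standing alone.
- **Keeper in the tray:** I took it again from above and set it lid up in the gap. The last measurement put it at (649, −83), turned 6°; the tray is turned 5.1°. It landed on the tray floor at the expected height.
- **Other things:** The tin, tie dispenser and cup measured within a few mm of where they started. The mug and jar look unmoved in the pictures; the last top view hid part of the mug, so I relied on the scene camera for it.
- **Forces:** The largest tool force I saw at the end of a move was about 7 N.

The last top view was partly blocked by the arm, so its keeper reading of (661, −74) disagrees with the scene camera. I discounted it.

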